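# Load the stud feeder of a shoe-repair bench

## Robot

A 6-joint arm with a two-finger parallel gripper is mounted at the origin on the work surface. World frame = base frame: x ahead of the robot, y to its left, z up, the work surface at z = 0. Lengths are in m, angles in rad, forces in N, time in s.
With the tool pointing down it reaches from about 0.3 to 0.875 m from the base axis. Payload 6.4 kg.
Tool frame: the origin (TCP) lies between the finger pads; the fingertips stand 25 mm ahead of it and the grasp point (between the pads) lies 6 mm ahead of it; y points along the fingers, x is the direction in which the jaws open and shut, and the axes are right-handed (so a half turn about y gives the same grasp; the last joint's range is limited). The gripper opens to 85 mm and grips with 20 to 120 N. Pads are 22 mm wide; open, the fingers measure 114 mm over their backs; the gripper's body (76 mm by 85 mm) begins 54 mm behind the grasp point. The pads swing forward as they close: fully open they stand 13 mm farther back than shut.
Start: joints at [-1.352, 0.181, 1.607, -0, 1.354, -0.206], TCP at [0.237, -0.524, 0.223] pointing down, gripper open.
Joint ranges: [-2.99, 2.99], [-0.89, 2.07], [0.3, 2.58], [-1.14, 4.28], [0, 2.63], [-3.12, 3.12]. Speed limits (rad/s): [2.57, 2.57, 3.01, 3.14, 3.14, 3.14].

## Interface

Orientations are given as a unit quaternion [w, x, y, z].
In Python, from bench import ctrl, vision, ticket, find_in, regions_of, pinpoint gives the robot as it stands.
- The arm moves only by the tool apply_moves, never from a script. Its argument "increments" is a list of rows, each an object of numbers: "x", "y", "z": the shift along the tool's x, y, z in cm; "ax", "ay", "az": the turn, a rotation vector about the tool's x, y, z in rad; "grip": the closure, from 0 (fully open) to 1 (shut). A call has 1 to 12 rows; each row is the pose to reach, as a shift and turn from the pose measured when the call began, along the tool's axes at that moment; what a row does not reach only later rows make up. A row lasts 1/8 s, in which the tool goes at most 62.5 mm and 10.7 degrees, less where a joint would pass 70% of its speed; a pose out of reach is approached as far as the arm can. A call with a gripper value outside its range is refused whole. The fingers move at their own pace and stop on an object; the grip force is fixed at half the most. Time passes only in rows, so rows that repeat a pose let the fingers close. It gives the time, the measured TCP pose, the force and the opening at its end, in the units of the state.
- ctrl.get_obs(): the state, without advancing time (a new reading comes with each control period).
- vision.camera(name): name is "side" or "top"; returns the picture (480x640x3 uint8, red, green, blue); there is no depth.
- vision.camera_params(name): a dict with "intrinsics" (3x3 intrinsics, pixels), "k1" (the pictures are not rectified: a ray, as slopes to the right and down, at radius r is drawn at 1 + k1 r^2 times it, then the intrinsics apply), "R" (3x3) and "t" (3): a world point X has camera coordinates R X + t. Camera axes: x right, y down, z forward; pixel columns grow to the right and rows downward; lengths in m; the calibration is good to about 2 mm. A picture is of the moment at which its call begins. camera_params takes no time and is no camera call.
- ticket.hand_in(): hands the job in, once; it reports no verdict.
Trained networks look in the newest picture that a camera, given by its name, has taken for a name from the list of things; names that differ only in an ending like _2 or _b are one class to them, and where a whole thing is asked for, a point or a joint stands for the part that bears it (a point fixed in the world has none). Each returns a list of dicts, best first, with "p" (0 to 1); they miss things now and then, are a little off and sometimes report something else, mostly with a low value. They report only what shows in the picture. A call takes as long as a camera call.
- find_in(camera, query): "rect" ([centre column, centre row, width, height] in pixels, round what is visible of it).
- regions_of(camera, query): "mask" (480x640 bool, what is visible of it) and "rect" ([centre column, centre row, width, height] in pixels, round what is visible of it).
- pinpoint(camera, query): "xy" ([column, row] in pixels: a listed point, or the origin of a listed thing).
The state is a dict: "time_s": time; "q": joint angles; "dq": joint speeds; "joint_efforts": joint torques, N m; "eef_pos": TCP position; "eef_rot": TCP orientation; "wrist_force": force on the tool from outside, world axes, zero at the start; "torque": the same for the moment, N m; "opening": opening from 0.0 (shut) to 1.0 (fully open).
Only numpy, scipy, OpenCV 4.12 (cv2) and the standard library are available. Lean on these libraries where they do the work, as an engineer would, in place of code of your own. Each camera call takes 0.05 s, during which the arm holds its last target.

## Task

The stud feeder's red drawer lies the wrong way round on the bench: turn it end for end and slide its narrow end fully home between the feeder's rails. Then lift the metal chute by its orange grip and tilt its mouth over the feeder's yellow square opening so that all four brass studs slide through into the drawer, and lay the empty chute back flat on its black mat. Never touch the studs with the gripper, and leave the other things on the bench where they are.

Things in the scene. Friction and masses are not known exactly. Their poses are not given: they have to be found in the camera images.
- feeder: Fixed blue stud feeder, open to its own -x. Origin at bench level, midway between the guide rails, at the entry of their straight part; +x points into the feeder, z up. Rails: inner gap 74 mm, 8 mm thick, 30 mm high up to x = 25 mm, 48 mm beyond. Flared lead-ins, 30 mm high, reach 20 mm in front of the entry, 100 mm wide there.
- feeder_stop (a point): Point on the inner face of the feeder's dark stop wall, 24 mm up, 100 mm inwards of the feeder's origin. From 25 to 108 mm inwards a clear cover 94 mm wide lies over the rails, underside at 48 mm, top at 52 mm.
- feeder_opening (a point): Centre of the feeder's opening at the top edge of the yellow square collar that stands on the cover, 76 mm above the bench, 62 mm inwards of the feeder's origin. 54 x 54 mm inside, walls 3 mm, axes as the feeder's. Studs dropped through it fall into the drawer when that is home.
- drawer_mid (a point): Loose red drawer, 0.22 kg: its centre, 20 mm above its underside; +x to the NARROW end that goes in first, z up. It reaches x = -70 to 70 mm, 40 mm high; x = -54 to 70 mm is 66 mm wide (4 mm play each side in the rails); the flange x = -70 to -54 mm is 92 mm wide and does not enter. Open-topped compartment x = -18 to 67 mm, 60 mm wide. Home: 30 mm inwards of the feeder's origin, same heading.
- drawer_grip (a point): Centre of the drawer's black upright grip, 64 mm above the drawer's underside, 44 mm behind drawer_mid (towards -x); same axes. The grip is a plate 44 mm long along x, 12 mm thick across y, from 40 to 88 mm above the underside.
- mat: Fixed black rubber mat, 230 x 110 mm, 3 mm thick, long along its own x; origin at the centre of its underside. The chute starts lying along it.
- chute_grip (a point): Centre of the chute's orange upright grip, 56 mm above the chute's underside, midway along and across it; x along the channel to the open mouth, z up. The grip is a plate 60 mm long along x, 10 mm thick across y, from 32 to 80 mm above the underside. Chute 0.24 kg, balanced near the middle.
- chute_mouth (a point): Middle of the floor at the very end of the open mouth of the loose aluminium chute, 85 mm ahead of the grip's centre, 3 mm above the underside; axes as the grip's. The chute is 170 x 42 mm, closed at the back; channel 36 mm wide, floor 3 mm thick, walls up to 29 mm. Two straps across the walls (29 to 32 mm up, within 30 mm of the middle) carry the grip; studs pass under.
- stud0_center (a point): Loose brass stud, a disc 24 mm across and 10 mm high, about 38 g: its centre. It starts in the chute's channel. Studs begin to slide when the channel is tilted some 26 to 38 degrees mouth down and run freely from 50 degrees.
- stud1_center (a point): Loose brass stud, a disc 24 mm across and 10 mm high, about 38 g: its centre. It starts in the chute's channel. Studs begin to slide when the channel is tilted some 26 to 38 degrees mouth down and run freely from 50 degrees.
- stud2_center (a point): Loose brass stud, a disc 24 mm across and 10 mm high, about 38 g: its centre. It starts in the chute's channel. Studs begin to slide when the channel is tilted some 26 to 38 degrees mouth down and run freely from 50 degrees.
- stud3_center (a point): Loose brass stud, a disc 24 mm across and 10 mm high, about 38 g: its centre. It starts in the chute's channel. Studs begin to slide when the channel is tilted some 26 to 38 degrees mouth down and run freely from 50 degrees.
- spray_can: Bystander: black spray can with a white label, 60 mm across, 180 mm tall. Origin at the centre of its underside.
- glue_jar: Bystander: amber jar with a red lid, 68 mm across, 90 mm tall. Origin at the centre of its underside.
- polish_bottle: Bystander: white bottle with a blue cap, 56 mm across, 150 mm tall. Origin at the centre of its underside.
- hammer: Bystander: hammer 260 mm long lying on the bench (up to about 40 mm high), handle towards its own -x. Origin at the centre of its underside.
- brush: Bystander: shoe brush, 160 x 50 mm, 40 mm high, long along its own x. Origin at the centre of its underside.
- heel_pads: Bystander: two stacked black rubber heel pads, 75 x 66 mm, 20 mm high. Origin at the centre of its underside.
- polish_tin: Bystander: flat polish tin with a green lid, 66 mm across, 30 mm high. Origin at the centre of its underside.
- shoe_last: Bystander: wooden shoe last lying on its sole, 270 mm long along its own x, 75 mm wide, 90 mm high. Origin at the centre of its underside.

How it is judged:
By the outcome, as a careful person would: the job done as asked, in the order asked, and still so for the second after the job is handed in, with the robot touching nothing.
It also fails if it takes over 72 s, if anything falls off the work surface, if the arm or the gripper's body presses on something with over 40 N, if the wrist force passes 120 N, or if a joint passes its speed limit or range.

## Working session

There is one attempt and no reset: what is moved stays moved. The work goes in short steps, Python scripts to look and compute and a tool call to move; the robot and the scene stay as the last step left them, time stands still between calls to the robot, and variables do not carry over. Pictures are saved under pics/ and viewed, and the job is handed in when it is done.

Besides the shell and the picture viewer there is one more tool, called as name([rows], argument=value, ...), one row to a line, values as JSON. apply_moves: Moves the arm, as the interface text tells. Its arguments: {"type":"object","properties":{"increments":{"type":"array","items":{"type":"object","properties":{"x":{"type":"number"},"y":{"type":"number"},"z":{"type":"number"},"ax":{"type":"number"},"ay":{"type":"number"},"az":{"type":"number"},"grip":{"type":"number"}}}}},"required":["increments"]}

```bash
ls; mkdir -p pics
python3 - <<'E'
from bench import ctrl, vision
import cv2
for n in ("side","top"):
    im=vision.camera(n); cv2.imwrite(f"pics/{n}0.png",im[:,:,::-1]); p=vision.camera_params(n); print(n,p)
print(ctrl.get_obs())
E
```

```text
pics
side {'intrinsics': array([[609.15380826,   0.        , 309.84769694],
       [  0.        , 609.15380826, 237.58171747],
       [  0.        ,   0.        ,   1.        ]]), 'k1': -0.07293839358892604, 'R': array([[ 0.98896988, -0.14805796,  0.00417322],
       [-0.11129683, -0.7614205 , -0.63863279],
       [ 0.09773224,  0.63112413, -0.76950032]]), 't': array([-0.52081489,  0.11172043,  1.23226452])}
top {'intrinsics': array([[532.54042491,   0.        , 311.30040089],
       [  0.        , 532.54042491, 229.35239596],
       [  0.        ,   0.        ,   1.        ]]), 'k1': -0.04117082628832804, 'R': array([[-0.01377392, -0.99978644,  0.01540611],
       [-0.99071146,  0.0115611 , -0.13548857],
       [ 0.13528152, -0.01712922, -0.99065912]]), 't': array([-0.00668347,  0.55229175,  0.99703432])}
{'time_s': 0.1, 'q': array([-1.35230713e+00,  1.81490153e-01,  1.60790921e+00, -2.65701832e-05,
        1.35380712e+00, -2.06285488e-01]), 'dq': array([ 0.00066578, -0.00079257, -0.00217891, -0.00154414, -0.00026502,
       -0.00022007]), 'joint_efforts': array([ 8.40971393e-05, -4.45882380e+01, -3.52237594e+01, -2.45848341e-04,
        4.19527831e-03, -1.60385974e-05]), 'eef_pos': array([ 0.23686794, -0.52337959,  0.22246052]), 'eef_rot': array([ 0.5945577 , -0.59376877,  0.38377866, -0.38295394]), 'wrist_force': array([-0.53282776,  0.31653823, -0.88287762]), 'torque': array([-0.00925859,  0.01475437, -0.00446269]), 'opening': 0.9958818581188472}
```

View pics/side0.png

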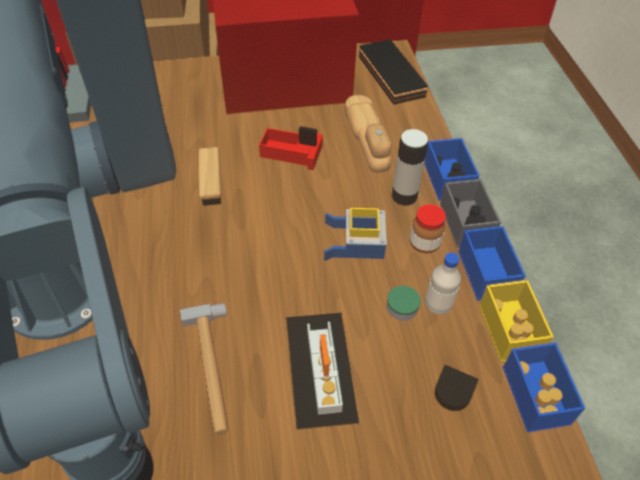

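View pics/top0.png

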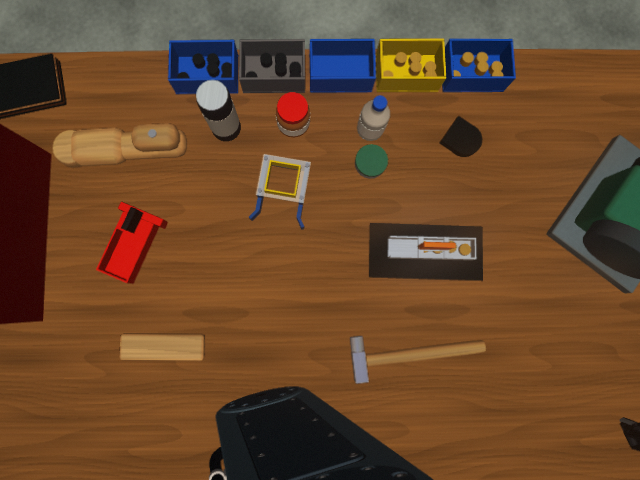

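```bash
cat > h.py <<'E'
from bench import ctrl, vision, ticket, find_in, regions_of, pinpoint
import numpy as np, cv2
from scipy.optimize import least_squares
from scipy.spatial.transform import Rotation as Ro
P={n:vision.camera_params(n) for n in("side","top")}
def proj(n,X):
    p=P[n];c=p["R"]@np.asarray(X,float)+p["t"];s=c[:2]/c[2];s=s*(1+p["k1"]*(s@s));K=p["intrinsics"]
    return np.array([K[0,0]*s[0]+K[0,2],K[1,1]*s[1]+K[1,2]])
def ray(n,uv):
    p=P[n];K=p["intrinsics"]
    d=np.array([p["k1"],0,0,0,0.]) 
    s=cv2.undistortPoints(np.array([[uv]],float),K,d)[0,0]
    return -p["R"].T@p["t"], p["R"].T@np.array([s[0],s[1],1.])
def onz(n,uv,z):
    o,d=ray(n,uv); return o+d*(z-o[2])/d[2]
def tri(obs):
    f=lambda X:np.concatenate([proj(n,X)-uv for n,uv in obs])
    r=least_squares(f,[.5,0,.05]);return r.x,np.abs(r.fun).max()
def look(tag):
    for n in("side","top"):
        cv2.imwrite(f"pics/{n}{tag}.png",vision.camera(n)[:,:,::-1])
def best(n,q):
    r=pinpoint(n,q); return (np.array(r[0]["xy"]),r[0]["p"]) if r else (None,0)
def meas(q):
    o=[];ps=[]
    for n in("side","top"):
        uv,p=best(n,q)
        ps.append((n,uv if uv is None else uv.round(1),round(p,2)))
        if uv is not None:o.append((n,uv))
    if len(o)==2:
        X,e=tri(o);print(q,X.round(4),"err",e.round(1),ps);return X
    print(q,"?",ps)
def tool():
    o=ctrl.get_obs();q=o["eef_rot"];R=Ro.from_quat([q[1],q[2],q[3],q[0]]);return o["eef_pos"],R,o
def goto(pos,Rt):
    """print shift cm and rotvec of tool to get to target"""
    p,R,o=tool();d=R.inv().apply(np.asarray(pos)-p)*100;w=(R.inv()*Rt).as_rotvec()
    print("xyz cm",d.round(2),"rotvec",w.round(4),"t",round(o["time_s"],2));return d,w
E
python3 - <<'E'
from h import *
look("1")
for q in "feeder feeder_stop feeder_opening drawer_mid drawer_grip mat chute_grip chute_mouth".split(): meas(q)
p,R,o=tool();print(p,R.as_matrix().round(3))
E
```

```text
feeder ? [('side', array([331.4, 238.9]), 0.92), ('top', None, 0)]
feeder_stop [0.6829 0.0333 0.0258] err 1.4 [('side', array([378.5, 235.1]), 0.67), ('top', array([286.8, 164.2]), 0.9)]
feeder_opening [0.5592 0.0315 0.3273] err 19.6 [('side', array([306.9, 136.3]), 0.74), ('top', array([282.3, 180.6]), 0.97)]
drawer_mid [0.5274 0.3441 0.0164] err 1.2 [('side', array([290.6, 147.7]), 0.56), ('top', array([130.1, 246.3]), 0.94)]
drawer_grip [0.5708 0.3216 0.0773] err 0.5 [('side', array([308.8, 133. ]), 0.66), ('top', array([132.4, 219.1]), 0.61)]
mat [ 0.5197 -0.1442  0.4426] err 46.9 [('side', array([368.5, 142.5]), 0.74), ('top', array([426.5, 249.7]), 0.72)]
chute_grip [ 0.5154 -0.2518  0.0565] err 2.2 [('side', array([322.7, 356. ]), 0.79), ('top', array([436.3, 243.4]), 0.73)]
chute_mouth [ 0.5191 -0.1623  0.008 ] err 0.3 [('side', array([318.7, 326.8]), 0.69), ('top', array([385.7, 247.2]), 0.67)]
[ 0.23697899 -0.52391081  0.22329257] [[ 0.412 -0.     0.911]
 [-0.911 -0.     0.412]
 [-0.    -1.    -0.   ]]
```

Run:
```python
import cv2,numpy as np
s=cv2.imread("pics/side1.png");t=cv2.imread("pics/top1.png")
def c(im,x,y,w,h,k=None):
    return cv2.resize(im[y:y+h,x:x+w],(400,300),interpolation=cv2.INTER_CUBIC)
a=np.vstack([np.hstack([c(t,230,145,100,75),c(s,315,195,80,60)]),np.hstack([c(t,80,190,120,90),c(s,250,115,80,60)])])
cv2.imwrite("pics/crop1.png",a)
b=np.vstack([np.hstack([c(t,360,205,140,105),c(s,250,305,160,120)])]);cv2.imwrite("pics/crop2.png",b)
```

```text
(no output)
```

View pics/crop1.png

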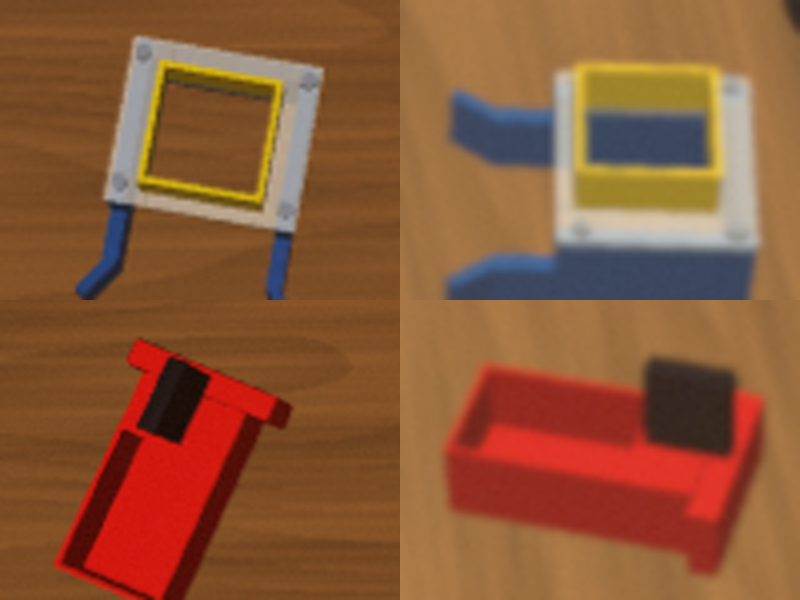

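View pics/crop2.png

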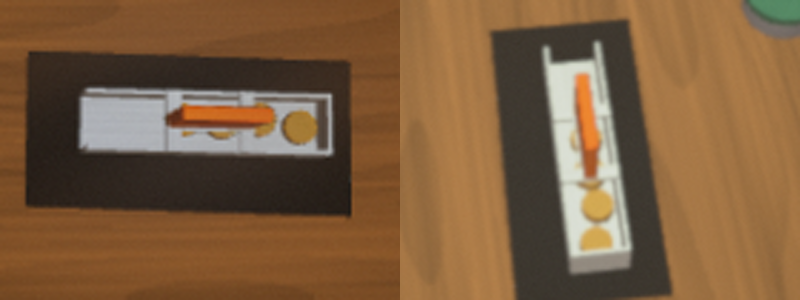

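```bash
cat > fit.py <<'E'
from h import *
def fit(pts,g,z0=0.):
    f=lambda v:np.concatenate([proj(n,W(v,L,z0))-uv for n,uv,L in pts])
    r=least_squares(f,g,loss="soft_l1");print((r.x[:2]*1000).round(1),"yaw",r.x[2].round(4));print(f(r.x).reshape(-1,2).round(1).tolist());return r.x
def W(v,L,z0=0.):
    c,s=np.cos(v[2]),np.sin(v[2]);x,y,z=np.array(L)/1000.
    return np.array([v[0]+c*x-s*y,v[1]+s*x+c*y,z+z0])
E
python3 - <<'E'
from fit import *
T,S="top","side"
F=[(T,(263.25,154.25),(108,47,52)),(T,(310.75,162),(108,-47,52)),(T,(256.5,195),(25,47,52)),(T,(303.75,203),(25,-47,52)),
(T,(269.25,160.5),(92,30,76)),(T,(301,166),(92,-30,76)),(T,(264.25,192),(32,30,76)),(T,(296,196),(32,-30,76)),
(S,(346.2,209),(25,47,52)),(S,(385,210.2),(108,47,52)),(S,(386.4,244.4),(108,-47,52)),(S,(346,243.6),(25,-47,52)),
(S,(350,208),(32,30,76)),(S,(378.6,208.2),(92,30,76)),(S,(350,229.4),(32,-30,76)),(S,(379,229.4),(92,-30,76))]
print("feeder");f=fit(F,[.58,.03,0.1])
D=[(T,(120.5,201.4),(-70,-46,40)),(T,(164.9,219.4),(-70,46,40)),(T,(97.1,269.5),(70,-33,40)),
(S,(267.4,128),(70,-33,40)),(S,(259.4,145.6),(70,33,40)),(S,(323,134),(-70,-46,40)),(S,(313.4,158),(-70,46,40))]
print("drawer");fit(D,[.52,.34,2.7])
C=[(T,(388,236.5),(85,-21,29)),(T,(388,258.5),(85,21,29)),(T,(476.2,238.3),(-85,-21,29)),(T,(475.5,259.3),(-85,21,29)),
(S,(317.2,406),(-85,21,29)),(S,(342.8,403.8),(-85,-21,29)),(S,(308,323),(85,21,29)),(S,(329.2,321.8),(85,-21,29))]
print("chute");fit(C,[.515,-.25,1.57],.003)
M=[(T,(369.5,223.2),(115,-55,3)),(T,(482.5,226.7),(-115,-55,3)),(T,(482.5,280.2),(-115,55,3)),(T,(369.5,276.8),(115,55,3)),(S,(286.8,317),(115,55,3)),(S,(341.2,313),(115,-55,3)),(S,(358,422.2),(-115,-55,3))]
print("mat");fit(M,[.515,-.25,1.57])
for q in ["spray_can","glue_jar","polish_tin","shoe_last","brush","hammer","heel_pads","polish_bottle"]:
    u=best("top",q)[0]; print(q, None if u is None else onz("top",u,0).round(3))
E
```

```text
feeder
[585.1  50.8] yaw -0.1775
[[0.2, -0.2], [0.2, -0.1], [-0.6, 0.2], [0.2, 0.1], [0.6, -0.4], [-0.1, -0.8], [0.1, -1.4], [-0.3, -0.3], [-0.7, 0.4], [-0.9, 0.1], [-0.1, -0.2], [-0.1, -0.4], [-0.5, -0.3], [-0.6, 0.2], [-0.1, -0.0], [0.2, 0.7]]
drawer
[529.8 341.3] yaw 2.7394
[[1.0, -0.5], [-0.7, -0.8], [-0.2, 0.3], [-0.8, -0.1], [-0.9, -0.4], [-0.0, 0.0], [0.3, 0.9]]
chute
[ 514.1 -250. ] yaw 1.5347
[[1.1, -0.5], [1.0, -1.1], [-1.1, -0.3], [0.0, 0.0], [0.4, 0.4], [-1.1, 0.1], [-1.2, -0.4], [-0.4, -1.2]]
mat
[ 509.2 -244.6] yaw 1.5229
[[0.2, -0.8], [0.2, -0.2], [0.6, 0.7], [-0.8, 0.3], [-1.0, -0.3], [0.1, -0.9], [0.7, 0.5]]
spray_can [0.766 0.155 0.   ]
glue_jar [0.784 0.026 0.   ]
polish_tin [ 0.695 -0.141  0.   ]
shoe_last [0.734 0.36  0.   ]
brush [0.33 0.27 0.  ]
hammer [ 0.304 -0.216  0.   ]
heel_pads [ 0.742 -0.327  0.   ]
polish_bottle [ 0.768 -0.138  0.   ]
```

```bash
cat >> h.py <<'E'
def down(az):
    x=np.array([np.cos(az),np.sin(az),0]);y=np.array([0,0,-1.]);return Ro.from_matrix(np.array([x,y,np.cross(x,y)]).T)
def log():
    import json
    p,R,o=tool();open("log.jsonl","a").write(json.dumps([list(map(float,o["q"])),list(map(float,p)),list(map(float,R.as_quat()))])+"\n")
E
python3 - <<'E'
from h import *
log();goto([.5705,.3235,.150],down(1.168))
E
```

```text
xyz cm [-63.46   7.33  65.31] rotvec [-0.    -2.314 -0.   ] t 1.4
```

apply_moves([
  {"x": -63.5, "y": 7.3, "z": 65.3, "ay": -2.314, "grip": 0},
  {"x": -63.5, "y": 7.3, "z": 65.3, "ay": -2.314},
  {"x": -63.5, "y": 7.3, "z": 65.3, "ay": -2.314},
  {"x": -63.5, "y": 7.3, "z": 65.3, "ay": -2.314},
  {"x": -63.5, "y": 7.3, "z": 65.3, "ay": -2.314},
  {"x": -63.5, "y": 7.3, "z": 65.3, "ay": -2.314},
  {"x": -63.5, "y": 7.3, "z": 65.3, "ay": -2.314},
  {"x": -63.5, "y": 7.3, "z": 65.3, "ay": -2.314},
  {"x": -63.5, "y": 7.3, "z": 65.3, "ay": -2.314},
  {"x": -63.5, "y": 7.3, "z": 65.3, "ay": -2.314},
  {"x": -63.5, "y": 7.3, "z": 65.3, "ay": -2.314},
  {"x": -63.5, "y": 7.3, "z": 65.3, "ay": -2.314},
])

```text
invalid input
```

Run:
```python
from h import *
log();print(tool()[2]["q"].round(3),tool()[0]);goto([.5705,.3235,.150],down(1.168))
```

```text
[-1.352  0.181  1.607 -0.     1.354 -0.206] [ 0.23700638 -0.52389098  0.22328658]
xyz cm [-63.46   7.33  65.31] rotvec [-0.    -2.314 -0.   ] t 1.4
```

apply_moves([
  {"x": -6, "y": 0.7, "z": 6, "ax": 0, "ay": -0.18, "az": 0, "grip": 0},
])

```text
time_s: 1.52
eef_pos: [0.2581, -0.4679, 0.2183]
eef_rot: [-0.626, 0.627, -0.328, 0.329]
wrist_force: [1.0, 1.0, 1.0]
opening: 1.002
```

Run:
```python
from h import *
log();goto([.5705,.3235,.150],down(1.168))
```

```text
xyz cm [-47.35   6.68  70.7 ] rotvec [ 0.0024 -2.1339 -0.    ] t 1.52
```

apply_moves([
  {"x": -47.3, "y": 6.7, "z": 70.7, "ax": 0, "ay": -2.134, "az": 0, "grip": 0},
  {"x": -47.3, "y": 6.7, "z": 70.7, "ax": 0, "ay": -2.134, "az": 0, "grip": 0},
  {"x": -47.3, "y": 6.7, "z": 70.7, "ax": 0, "ay": -2.134, "az": 0, "grip": 0},
  {"x": -47.3, "y": 6.7, "z": 70.7, "ax": 0, "ay": -2.134, "az": 0, "grip": 0},
  {"x": -47.3, "y": 6.7, "z": 70.7, "ax": 0, "ay": -2.134, "az": 0, "grip": 0},
  {"x": -47.3, "y": 6.7, "z": 70.7, "ax": 0, "ay": -2.134, "az": 0, "grip": 0},
  {"x": -47.3, "y": 6.7, "z": 70.7, "ax": 0, "ay": -2.134, "az": 0, "grip": 0},
  {"x": -47.3, "y": 6.7, "z": 70.7, "ax": 0, "ay": -2.134, "az": 0, "grip": 0},
  {"x": -47.3, "y": 6.7, "z": 70.7, "ax": 0, "ay": -2.134, "az": 0, "grip": 0},
  {"x": -47.3, "y": 6.7, "z": 70.7, "ax": 0, "ay": -2.134, "az": 0, "grip": 0},
  {"x": -47.3, "y": 6.7, "z": 70.7, "ax": 0, "ay": -2.134, "az": 0, "grip": 0},
  {"x": -47.3, "y": 6.7, "z": 70.7, "ax": 0, "ay": -2.134, "az": 0, "grip": 0},
])

```text
time_s: 3.02
eef_pos: [0.5345, 0.2318, 0.1579]
eef_rot: [-0.588, 0.59, 0.391, -0.391]
wrist_force: [0.8, -1.5, 0.4]
opening: 0.996
```

Run:
```python
from h import *
log();print(tool()[2]["q"].round(3),tool()[0]);goto([.5705,.3235,.150],down(1.168))
```

```text
[ 0.207  0.263  1.647 -0.002  1.231 -0.964] [0.53446381 0.23180003 0.1579323 ]
xyz cm [9.85 0.78 0.24] rotvec [ 0.0017  0.004  -0.0015] t 3.02
```

apply_moves([
  {"x": 5, "y": 0.4, "z": 0.1, "ax": 0, "ay": 0.004, "az": 0, "grip": 0},
  {"x": 9.85, "y": 0.8, "z": 0.24, "ax": 0, "ay": 0.004, "az": 0, "grip": 0},
  {"x": 9.85, "y": 0.8, "z": 0.24, "ax": 0, "ay": 0.004, "az": 0, "grip": 0},
  {"x": 9.85, "y": 4.5, "z": 0.24, "ax": 0, "ay": 0.004, "az": 0, "grip": 0},
  {"x": 9.85, "y": 8.6, "z": 0.24, "ax": 0, "ay": 0.004, "az": 0, "grip": 0},
  {"x": 9.85, "y": 8.6, "z": 0.24, "ax": 0, "ay": 0.004, "az": 0, "grip": 0},
  {"x": 9.85, "y": 8.6, "z": 0.24, "ax": 0, "ay": 0.004, "az": 0, "grip": 0},
])

```text
time_s: 3.9
eef_pos: [0.5715, 0.3231, 0.0734]
eef_rot: [-0.589, 0.591, 0.39, -0.389]
wrist_force: [0.1, 0.1, 0.1]
opening: 1.0
```

Run:
```python
from h import *
log();goto([.5705,.3235,.072],down(1.168)); look("2")
s=cv2.imread("pics/side2.png");t=cv2.imread("pics/top2.png")
c=lambda im,x,y,w,h:cv2.resize(im[y:y+h,x:x+w],(400,300),interpolation=cv2.INTER_CUBIC)
cv2.imwrite("pics/crop3.png",np.hstack([c(t,60,170,160,120),c(s,220,60,160,120)]))
```

```text
xyz cm [0.   0.14 0.11] rotvec [ 0.003  -0.0005 -0.0005] t 3.9
```

View pics/crop3.png

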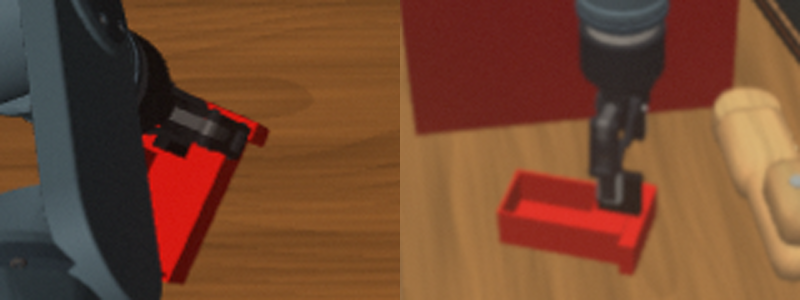

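apply_moves([
  {"x": 0, "y": 0.1, "z": 0, "ax": 0, "ay": 0, "az": 0, "grip": 1},
  {"x": 0, "y": 0.1, "z": 0, "ax": 0, "ay": 0, "az": 0, "grip": 1},
  {"x": 0, "y": 0.1, "z": 0, "ax": 0, "ay": 0, "az": 0, "grip": 1},
  {"x": 0, "y": 0.1, "z": 0, "ax": 0, "ay": 0, "az": 0, "grip": 1},
  {"x": 0, "y": 0.1, "z": 0, "ax": 0, "ay": 0, "az": 0, "grip": 1},
  {"x": 0, "y": 0.1, "z": 0, "ax": 0, "ay": 0, "az": 0, "grip": 1},
])

```text
time_s: 4.75
eef_pos: [0.5723, 0.3237, 0.0735]
eef_rot: [-0.589, 0.591, 0.391, -0.388]
wrist_force: [-0.5, 1.0, 0.9]
opening: 0.117
```

apply_moves([
  {"x": 0, "y": -2.5, "z": 0, "ax": 0, "ay": 0, "az": 0, "grip": 1},
  {"x": 0, "y": -6, "z": 0, "ax": 0, "ay": 0, "az": 0, "grip": 1},
  {"x": 0, "y": -10, "z": 0, "ax": 0, "ay": 0, "az": 0, "grip": 1},
  {"x": 0, "y": -10, "z": 0, "ax": 0, "ay": 0, "az": 0, "grip": 1},
])

```text
time_s: 5.25
eef_pos: [0.574, 0.3245, 0.1774]
eef_rot: [-0.588, 0.592, 0.394, -0.386]
wrist_force: [0.8, 0.1, -2.0]
opening: 0.113
```

Run:
```python
from h import *
log();print(tool()[2]["q"].round(3),tool()[2]["wrist_force"],tool()[2]["torque"]);look("3")
f=np.array([.585,.0508]);y=-.1775;h=np.array([np.cos(y),np.sin(y)])
g=f-h*.150;print(g)
goto([*g,.174],down(1.168-2.917))
s=cv2.imread("pics/side3.png");t=cv2.imread("pics/top3.png")
c=lambda im,x,y,w,h:cv2.resize(im[y:y+h,x:x+w],(400,300),interpolation=cv2.INTER_CUBIC)
cv2.imwrite("pics/crop3b.png",np.hstack([c(t,60,170,160,120),c(s,220,60,160,120)]))
```

```text
[ 0.336  0.397  1.431 -0.002  1.303 -0.831] [ 0.79324015  0.0850766  -2.04705781] [-0.04328577 -0.08761707 -0.00704615]
[0.43735677 0.07728541]
xyz cm [-27.91  -0.17   2.67] rotvec [-4.0000e-04  2.9167e+00  6.0000e-03] t 5.35
```

View pics/crop3b.png

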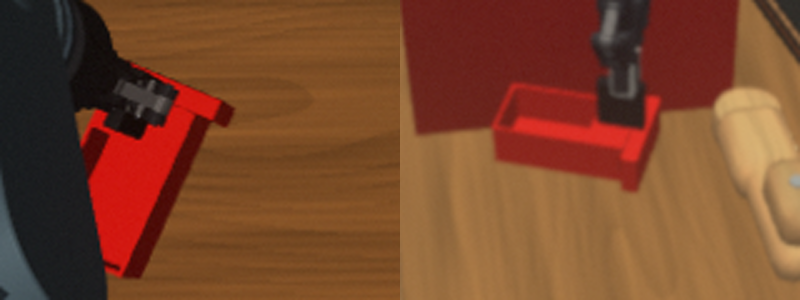

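apply_moves([
  {"x": -3, "y": 0, "z": 0.3, "ax": 0, "ay": 0.18, "az": 0, "grip": 1},
  {"x": -6, "y": 0, "z": 0.6, "ax": 0, "ay": 0.36, "az": 0, "grip": 1},
  {"x": -9, "y": 0, "z": 0.9, "ax": 0, "ay": 0.54, "az": 0, "grip": 1},
  {"x": -12, "y": 0, "z": 1.2, "ax": 0, "ay": 0.72, "az": 0, "grip": 1},
  {"x": -15, "y": 0, "z": 1.5, "ax": 0, "ay": 0.9, "az": 0, "grip": 1},
  {"x": -18, "y": 0, "z": 1.8, "ax": 0, "ay": 1.08, "az": 0, "grip": 1},
  {"x": -21, "y": 0, "z": 2.1, "ax": 0, "ay": 1.26, "az": 0, "grip": 1},
  {"x": -24, "y": 0, "z": 2.4, "ax": 0, "ay": 1.44, "az": 0, "grip": 1},
  {"x": -27, "y": 0, "z": 2.6, "ax": 0, "ay": 1.62, "az": 0, "grip": 1},
  {"x": -27.9, "y": 0, "z": 2.7, "ax": 0, "ay": 1.8, "az": 0, "grip": 1},
  {"x": -27.9, "y": 0, "z": 2.7, "ax": 0, "ay": 1.98, "az": 0, "grip": 1},
  {"x": -27.9, "y": 0, "z": 2.7, "ax": 0, "ay": 2.16, "az": 0, "grip": 1},
])

```text
time_s: 6.85
eef_pos: [0.4354, 0.0773, 0.1702]
eef_rot: [-0.621, 0.621, -0.339, 0.339]
wrist_force: [0.5, -0.1, -2.2]
opening: 0.113
```

Run:
```python
from h import *
log();print(tool()[2]["q"].round(3))
goto([.4374,.0773,.174],down(1.168-2.917))
```

```text
[-9.300e-02 -6.700e-02  1.981e+00 -1.000e-03  1.228e+00  9.060e-01]
xyz cm [ 0.11 -0.38  0.17] rotvec [3.000e-04 7.502e-01 6.000e-04] t 6.85
```

apply_moves([
  {"x": 0.1, "y": 0, "z": 0.2, "ax": 0, "ay": 0.18, "az": 0, "grip": 1},
  {"x": 0.1, "y": 0, "z": 0.2, "ax": 0, "ay": 0.36, "az": 0, "grip": 1},
  {"x": 0.1, "y": 1, "z": 0.2, "ax": 0, "ay": 0.54, "az": 0, "grip": 1},
  {"x": 0.1, "y": 3, "z": 0.2, "ax": 0, "ay": 0.7, "az": 0, "grip": 1},
  {"x": 0.1, "y": 5, "z": 0.2, "ax": 0, "ay": 0.75, "az": 0, "grip": 1},
  {"x": 0.1, "y": 7, "z": 0.2, "ax": 0, "ay": 0.75, "az": 0, "grip": 1},
  {"x": 0.1, "y": 7, "z": 0.2, "ax": 0, "ay": 0.75, "az": 0, "grip": 1},
])

```text
time_s: 7.72
eef_pos: [0.4344, 0.0778, 0.0972]
eef_rot: [0.452, -0.456, 0.544, -0.541]
wrist_force: [0.2, -0.3, -1.4]
opening: 0.114
```

Run:
```python
from h import *
log();print(tool()[2]["q"].round(3));look("4")
goto([.4374,.0773,.074],down(1.168-2.917))
s=cv2.imread("pics/side4.png");t=cv2.imread("pics/top4.png")
c=lambda im,x,y,w,h:cv2.resize(im[y:y+h,x:x+w],(400,300),interpolation=cv2.INTER_CUBIC)
cv2.imwrite("pics/crop4.png",np.vstack([np.hstack([c(t,210,145,160,120),c(s,240,165,160,120)]),np.hstack([c(t,240,195,60,45),c(s,290,185,100,75)])]))
```

```text
[-9.200e-02  4.900e-02  2.035e+00 -1.000e-03  1.065e+00  1.657e+00]
xyz cm [0.02 2.55 0.07] rotvec [0.0022 0.0002 0.0009] t 7.83
```

View pics/crop4.png

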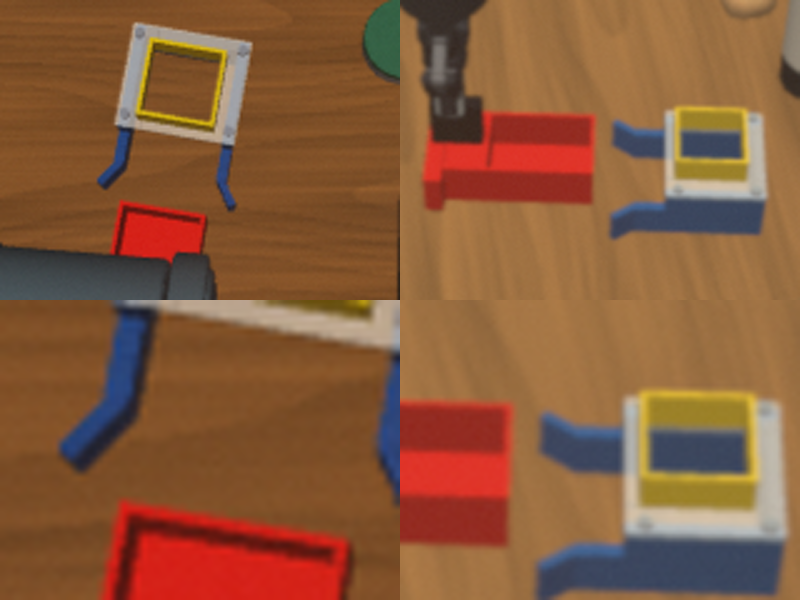

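Run:
```python
from fit import *
p=tool()[0]; zt=p[2]-.0735+.04
f=np.array([.585,.0508]);y=-.1775;h=np.array([np.cos(y),np.sin(y)]);n=np.array([-h[1],h[0]])
A=onz("top",(258,225.5),zt)[:2];B=onz("top",(292.5,231),zt)[:2]
for X in(A,B):print(X.round(4),"feeder coords",((X-f)@h).round(4),((X-f)@n).round(4))
d=A-B;print(np.linalg.norm(d),"yaw",np.arctan2(-d[0],d[1]))
print("tcp",(p[:2]-f)@h,(p[:2]-f)@n)
g=f-h*.150
goto([*g,.0735],down(1.168-2.917))
g=f-h*.014
goto([*g,.0735],down(1.168-2.917))
```

```text
[0.5568 0.0874] feeder coords -0.0342 0.031
[0.5456 0.0223] feeder coords -0.0338 -0.035
0.06601500727092204 yaw -0.17113807607512938
tcp -0.1506045805795105 0.00019618640603734987
xyz cm [0.02 2.6  0.07] rotvec [0.0022 0.0002 0.0009] t 7.83
xyz cm [1.000e-02 2.570e+00 1.367e+01] rotvec [0.0022 0.0002 0.0009] t 7.83
```

apply_moves([
  {"x": -0.1, "y": 1.2, "z": 0, "ax": 0, "ay": 0, "az": 0, "grip": 1},
  {"x": -0.1, "y": 2.2, "z": 0, "ax": 0, "ay": 0, "az": 0, "grip": 1},
  {"x": -0.1, "y": 2.3, "z": 0.1, "ax": 0, "ay": 0, "az": 0, "grip": 1},
  {"x": -0.1, "y": 2.3, "z": 2, "ax": 0, "ay": 0, "az": 0, "grip": 1},
  {"x": -0.1, "y": 2.3, "z": 4, "ax": 0, "ay": 0, "az": 0, "grip": 1},
  {"x": -0.1, "y": 2.3, "z": 6, "ax": 0, "ay": 0, "az": 0, "grip": 1},
  {"x": -0.1, "y": 2.3, "z": 6, "ax": 0, "ay": 0, "az": 0, "grip": 1},
])

```text
time_s: 8.7
eef_pos: [0.4973, 0.0676, 0.0767]
eef_rot: [0.453, -0.454, 0.543, -0.542]
wrist_force: [-0.4, 1.2, -1.8]
opening: 0.112
```

Run:
```python
from fit import *
log();look("5");p=tool()[0]
f=np.array([.585,.0508]);y=-.1775;h=np.array([np.cos(y),np.sin(y)]);n=np.array([-h[1],h[0]])
print("tcp",(p[:2]-f)@h,(p[:2]-f)@n)
g=f-h*.014
goto([*g,.0735],down(1.168-2.917))
s=cv2.imread("pics/side5.png");t=cv2.imread("pics/top5.png")
c=lambda im,x,y,w,h:cv2.resize(im[y:y+h,x:x+w],(400,300),interpolation=cv2.INTER_CUBIC)
cv2.imwrite("pics/crop5.png",np.vstack([np.hstack([c(t,210,145,160,120),c(s,240,165,160,120)]),np.hstack([c(t,240,175,80,60),c(s,290,185,100,75)])]))
```

```text
tcp -0.09139701211373391 0.0011481814072420264
xyz cm [0.11 0.23 7.74] rotvec [0.0035 0.0002 0.0009] t 8.8
```

View pics/crop5.png

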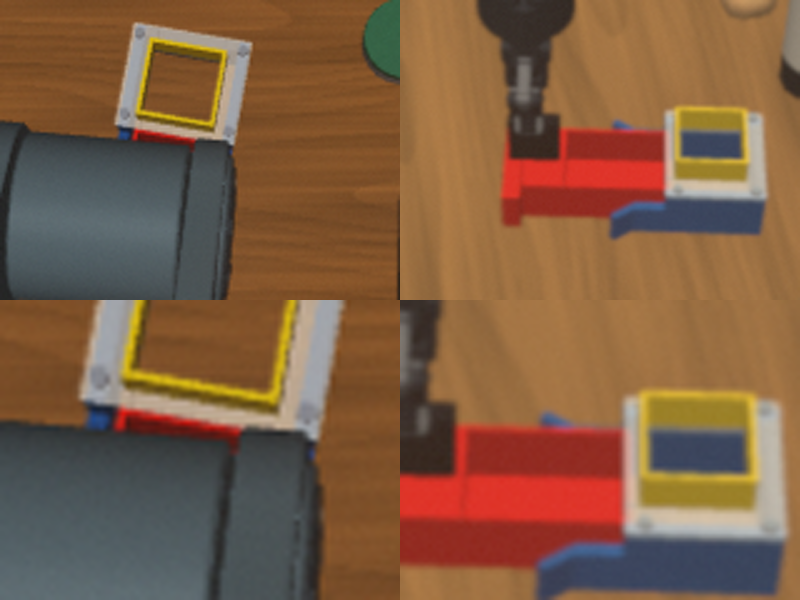

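apply_moves([
  {"x": 0, "y": 0.2, "z": 1.5, "ax": 0, "ay": 0, "az": 0, "grip": 1},
  {"x": 0, "y": 0.2, "z": 3.5, "ax": 0, "ay": 0, "az": 0, "grip": 1},
  {"x": 0, "y": 0.2, "z": 5.5, "ax": 0, "ay": 0, "az": 0, "grip": 1},
  {"x": 0, "y": 0.2, "z": 6.8, "ax": 0, "ay": 0, "az": 0, "grip": 1},
  {"x": 0, "y": 0.2, "z": 7.4, "ax": 0, "ay": 0, "az": 0, "grip": 1},
  {"x": 0, "y": 0.2, "z": 7.4, "ax": 0, "ay": 0, "az": 0, "grip": 1},
])

```text
time_s: 9.55
eef_pos: [0.5675, 0.0551, 0.0736]
eef_rot: [0.452, -0.455, 0.544, -0.541]
wrist_force: [-2.0, 0.3, 0.7]
opening: 0.114
```

Run:
```python
from fit import *
log();p,R,o=tool();print(o["wrist_force"],p)
f=np.array([.585,.0508]);y=-.1775;h=np.array([np.cos(y),np.sin(y)]);n=np.array([-h[1],h[0]])
print("tcp",(p[:2]-f)@h,(p[:2]-f)@n)
```

```text
[-2.02419737  0.31124764  0.70522303] [0.56749619 0.05513724 0.0736023 ]
tcp -0.01799461521903994 0.0011784590086767383
```

apply_moves([
  {"x": 0, "y": 0, "z": 0.2, "ax": 0, "ay": 0, "az": 0, "grip": 1},
  {"x": 0, "y": 0, "z": 0.4, "ax": 0, "ay": 0, "az": 0, "grip": 1},
  {"x": 0, "y": 0, "z": 0.4, "ax": 0, "ay": 0, "az": 0, "grip": 1},
])

```text
time_s: 9.93
eef_pos: [0.5675, 0.0552, 0.0735]
eef_rot: [0.45, -0.457, 0.546, -0.539]
wrist_force: [-15.1, 1.2, 13.0]
opening: 0.107
```

apply_moves([
  {"x": 0, "y": 0, "z": 0, "ax": 0, "ay": 0, "az": 0, "grip": 0},
  {"x": 0, "y": 0, "z": 0, "ax": 0, "ay": 0, "az": 0, "grip": 0},
  {"x": 0, "y": 0, "z": 0, "ax": 0, "ay": 0, "az": 0, "grip": 0},
  {"x": 0, "y": 0, "z": 0, "ax": 0, "ay": 0, "az": 0, "grip": 0},
  {"x": 0, "y": -3, "z": 0, "ax": 0, "ay": 0, "az": 0, "grip": 0},
  {"x": 0, "y": -8, "z": 0, "ax": 0, "ay": 0, "az": 0, "grip": 0},
  {"x": 0, "y": -13, "z": 0, "ax": 0, "ay": 0, "az": 0, "grip": 0},
  {"x": 0, "y": -13, "z": 0, "ax": 0, "ay": 0, "az": 0, "grip": 0},
])

```text
time_s: 10.92
eef_pos: [0.5726, 0.0548, 0.2088]
eef_rot: [0.453, -0.455, 0.543, -0.542]
wrist_force: [-0.2, -0.2, -0.7]
opening: 1.002
```

Run:
```python
from fit import *
log();look("6");print(tool()[2]["q"].round(3))
goto([.514,-.25,.2],down(-.036))
s=cv2.imread("pics/side6.png");t=cv2.imread("pics/top6.png")
c=lambda im,x,y,w,h:cv2.resize(im[y:y+h,x:x+w],(400,300),interpolation=cv2.INTER_CUBIC)
cv2.imwrite("pics/crop6.png",np.vstack([np.hstack([c(t,210,145,160,120),c(s,240,165,160,120)]),np.hstack([c(t,240,175,80,60),c(s,290,185,100,75)])]))
```

```text
[-1.100e-01  2.010e-01  1.624e+00 -1.000e-03  1.329e+00  1.638e+00]
xyz cm [31.01  0.43 -0.08] rotvec [ 0.0105 -1.712  -0.0093] t 11.03
```

View pics/crop6.png

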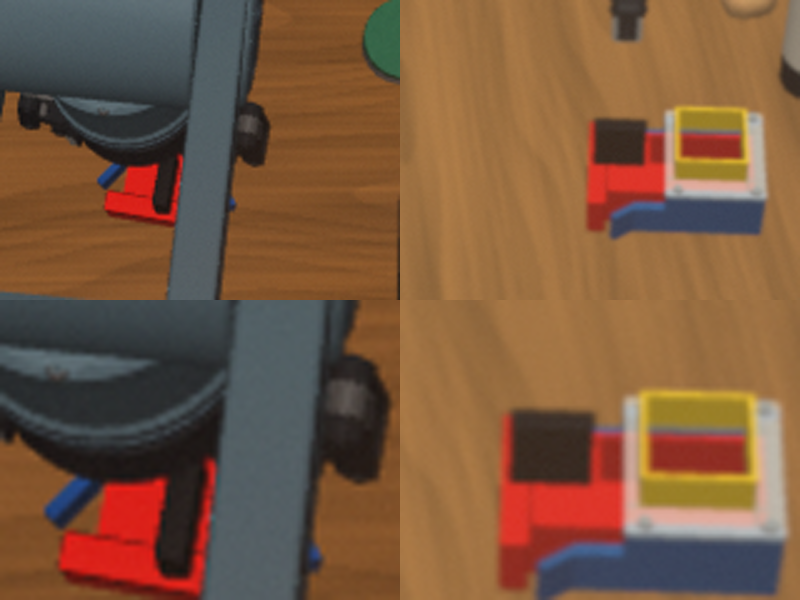

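apply_moves([
  {"x": 4, "y": 0, "z": 0, "ax": 0, "ay": -0.18, "az": 0, "grip": 0},
  {"x": 9, "y": 0, "z": 0, "ax": 0, "ay": -0.36, "az": 0, "grip": 0},
  {"x": 14, "y": 0, "z": 0, "ax": 0, "ay": -0.54, "az": 0, "grip": 0},
  {"x": 19, "y": 0, "z": 0, "ax": 0, "ay": -0.72, "az": 0, "grip": 0},
  {"x": 24, "y": 0, "z": 0, "ax": 0, "ay": -0.9, "az": 0, "grip": 0},
  {"x": 28, "y": 0, "z": 0, "ax": 0, "ay": -1.08, "az": 0, "grip": 0},
  {"x": 31, "y": 0, "z": -0.1, "ax": 0.01, "ay": -1.26, "az": -0.01, "grip": 0},
  {"x": 31, "y": 0, "z": -0.1, "ax": 0.01, "ay": -1.44, "az": -0.01, "grip": 0},
  {"x": 31, "y": 0, "z": -0.1, "ax": 0.01, "ay": -1.62, "az": -0.01, "grip": 0},
  {"x": 31, "y": 0, "z": -0.1, "ax": 0.01, "ay": -1.71, "az": -0.01, "grip": 0},
  {"x": 31, "y": 0, "z": -0.1, "ax": 0.01, "ay": -1.71, "az": -0.01, "grip": 0},
])

```text
time_s: 12.4
eef_pos: [0.5129, -0.2493, 0.2022]
eef_rot: [0.707, -0.707, 0.015, -0.013]
wrist_force: [-0.2, 0.3, -0.4]
opening: 1.001
```

Run:
```python
from fit import *
log();look("7");print(tool()[2]["q"].round(3))
goto([.514,-.25,.2],down(-.036))
s=cv2.imread("pics/side7.png");t=cv2.imread("pics/top7.png")
c=lambda im,x,y,w,h:cv2.resize(im[y:y+h,x:x+w],(400,300),interpolation=cv2.INTER_CUBIC)
cv2.imwrite("pics/crop7.png",np.vstack([np.hstack([c(t,210,145,160,120),c(s,240,165,160,120)]),np.hstack([c(t,360,205,140,105),c(s,250,305,160,120)])]))
for q in["drawer_mid","drawer_grip","chute_grip","chute_mouth"]: meas(q)
```

```text
[-6.600e-01  1.910e-01  1.637e+00 -1.000e-03  1.315e+00 -6.200e-01]
xyz cm [ 0.07  0.3  -0.05] rotvec [-0.0005 -0.004  -0.0018] t 12.5
drawer_mid [0.467  0.0477 0.2298] err 62.9 [('side', array([212. , 180.4]), 0.18), ('top', array([274.5, 213.8]), 0.71)]
drawer_grip [ 0.6766  0.1141 -0.9553] err 18.7 [('side', array([329.8, 401.7]), 0.39), ('top', array([273.4, 214. ]), 0.95)]
chute_grip [ 0.5126 -0.2519  0.0639] err 1.4 [('side', array([322. , 354.1]), 0.86), ('top', array([437.4, 245.3]), 0.95)]
chute_mouth [ 0.5168 -0.1684  0.0227] err 0.0 [('side', array([317.9, 325.7]), 0.62), ('top', array([390. , 247.3]), 0.64)]
```

View pics/crop7.png

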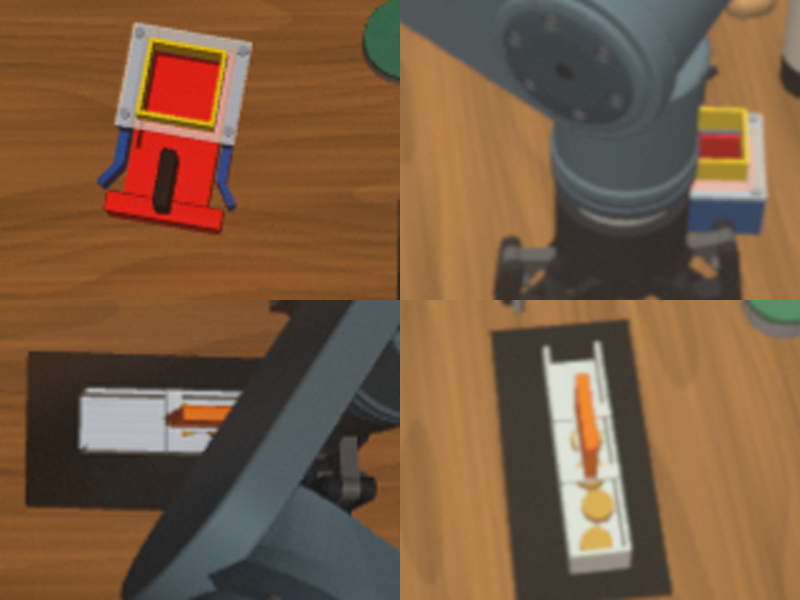

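Run:
```python
from fit import *
import json
v=[.585,.0508,-.1775]
for L in[(-24,46,40),(-24,-46,40),(-40,46,40),(-40,-46,40),(8,0,88),(-36,0,88)]:
    q=proj("top",W(v,L));print(L,q.round(1),"crop",((q-[210,145])*2.5).round(0))
t=cv2.imread("pics/top7.png");cv2.imwrite("pics/crop7b.png",cv2.resize(t[190:250,240:320],(800,600),interpolation=cv2.INTER_CUBIC))
# kinematics fit: q1, shoulder(a1,d1), L2 , L3, offset lateral, tool length
D=[json.loads(l) for l in open("log.jsonl")]
def fk(p,q):
    a1,d1,l2,l3,e3,off,lt=p
    T=Ro.from_euler("z",q[0])
    # pitch about +y: lean forward
    pos=np.array([a1,off,d1]);R=Ro.from_euler("y",q[1]);pos=pos+R.apply([0,0,l2])
    R=R*Ro.from_euler("y",q[2]);pos=pos+R.apply([e3,0,l3])
    R=R*Ro.from_euler("z",q[3])*Ro.from_euler("y",q[4]);pos=pos+R.apply([0,0,lt])
    R=R*Ro.from_euler("z",q[5])
    return T.apply(pos),T*R
f=lambda p:np.concatenate([fk(p,np.array(d[0]))[0]-d[1] for d in D])
r=least_squares(f,[0,.3,.4,.35,0,.118,.25]);print(r.x.round(4),np.abs(f(r.x)).max())
for d in D[-2:]:
    R=fk(r.x,np.array(d[0]))[1];print((R.inv()*Ro.from_quat(d[2])).as_matrix().round(2).tolist())
np.save("kin.npy",r.x)
```

```text
(-24, 46, 40) [252.4 221. ] crop [106. 190.]
(-24, -46, 40) [299.2 228.8] crop [223. 209.]
(-40, 46, 40) [251.  229.1] crop [102. 210.]
(-40, -46, 40) [297.8 236.9] crop [220. 230.]
(8, 0, 88) [277.5 204.4] crop [169. 148.]
(-36, 0, 88) [273.4 227.5] crop [158. 206.]
[0.     0.3134 0.4382 0.5145 0.0855 0.1178 0.3269] 1.023827911339481e-09
[[-1.0, 0.0, -0.0], [-0.0, 0.0, 1.0], [0.0, 1.0, 0.0]]
[[-1.0, -0.0, 0.0], [0.0, 0.0, 1.0], [-0.0, 1.0, -0.0]]
```

View pics/crop7b.png

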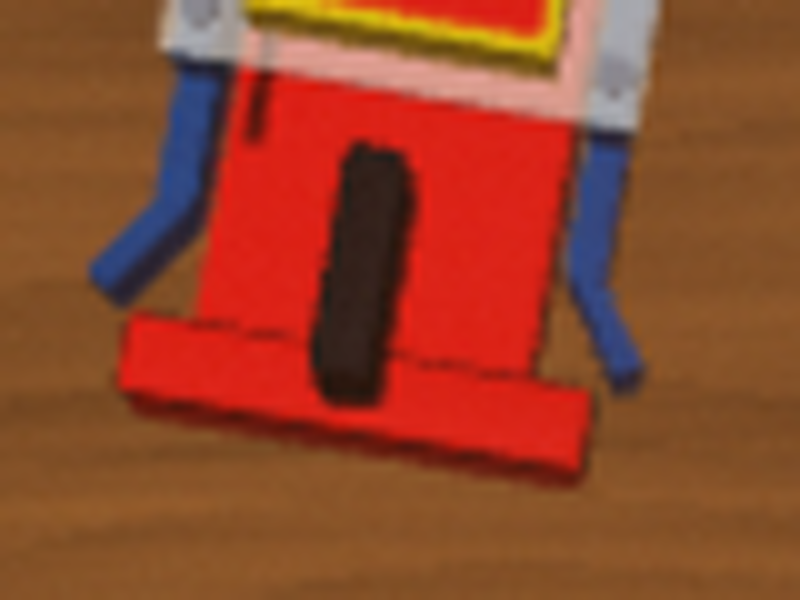

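```bash
cat > ik.py <<'E'
from fit import *
K=np.load("kin.npy");M=Ro.from_matrix([[-1,0,0],[0,0,1],[0,1,0]])
LO=np.array([-2.99,-.89,.3,-1.14,0,-3.12]);HI=np.array([2.99,2.07,2.58,4.28,2.63,3.12])
def fk(q):
    a1,d1,l2,l3,e3,off,lt=K
    T=Ro.from_euler("z",q[0]);pos=np.array([a1,off,d1]);R=Ro.from_euler("y",q[1]);pos=pos+R.apply([0,0,l2])
    R=R*Ro.from_euler("y",q[2]);pos=pos+R.apply([e3,0,l3]);w=T.apply(pos)
    R=R*Ro.from_euler("z",q[3])*Ro.from_euler("y",q[4]);pos=pos+R.apply([0,0,lt])
    return T.apply(pos),T*R*Ro.from_euler("z",q[5])*M,w
def ik(p,R,q0):
    def f(q):
        a,b,_=fk(q);return np.concatenate([(a-p)*5,(R.inv()*b).as_rotvec()])
    r=least_squares(f,np.clip(q0,LO+1e-3,HI-1e-3),bounds=(LO,HI));return r.x,np.abs(r.fun).max()
def chute(az,th):
    """tool rotation for chute heading az, mouth-down th"""
    h=np.array([np.cos(az),np.sin(az),0]);z=np.array([0,0,1.])
    cx=h*np.cos(th)-z*np.sin(th);cz=z*np.cos(th)+h*np.sin(th);cy=np.cross(cz,cx)
    return Ro.from_matrix(np.array([-cy,-cz,cx]).T)
MO=np.array([0,.064,.085]) # mouth in tool
def tcp_for_mouth(m,R,mo=MO): return np.asarray(m)-R.apply(mo)
E
python3 - <<'E'
from ik import *
v=[.585,.0508,-.1775]; O=W(v,(62,0,76));print("opening",O)
q=tool()[2]["q"];a,b,_=fk(q);p,R,_=tool();print(a-p,(b.inv()*R).magnitude())
for daz in (0,-.3,-.6,-.9,-1.2,.3):
  az=np.pi-.1775+daz;q0=q.copy();out=[]
  q0=np.array([-.1,.2,1.6,0,1.3,q[0]-(az-np.pi/2-0)]); q0[5]=-.1-(az-np.pi/2)
  for th in np.radians([-10,0,20,40,50,60]):
    R=chute(az,th);h=np.array([np.cos(az),np.sin(az),0]);m=O-h*.014+[0,0,.008]
    t=tcp_for_mouth(m,R);q0,e=ik(t,R,q0);out.append((np.degrees(th).round(),e.round(4),q0.round(2).tolist(),fk(q0)[2].round(2).tolist()))
  print(daz);[print(o) for o in out]
E
```

```text
opening [0.64602587 0.0398527  0.076     ]
[-1.66017422e-10  2.11053258e-10 -2.69807426e-10] 3.946791371664711e-16
0
(np.float64(-10.0), np.float64(0.0), [-0.13, 0.78, 0.96, 0.01, 1.58, -1.53], [0.81, 0.01, 0.45])
(np.float64(0.0), np.float64(0.0), [-0.13, 0.61, 1.18, -0.0, 1.35, -1.52], [0.74, 0.02, 0.47])
(np.float64(20.0), np.float64(0.0), [-0.12, 0.32, 1.58, -0.03, 0.89, -1.5], [0.61, 0.05, 0.48])
(np.float64(40.0), np.float64(0.0), [-0.1, 0.11, 1.93, -0.13, 0.4, -1.4], [0.48, 0.07, 0.44])
(np.float64(50.0), np.float64(0.0), [-0.09, 0.05, 2.09, -0.49, 0.14, -1.03], [0.42, 0.08, 0.4])
(np.float64(60.0), np.float64(0.0934), [-0.13, -0.0, 2.19, -1.05, 0.0, -0.49], [0.38, 0.07, 0.38])
-0.3
(np.float64(-10.0), np.float64(0.0), [-0.19, 0.74, 1.02, 0.05, 1.55, -1.29], [0.79, -0.04, 0.45])
(np.float64(0.0), np.float64(0.0), [-0.17, 0.59, 1.21, -0.0, 1.34, -1.26], [0.73, -0.01, 0.47])
(np.float64(20.0), np.float64(0.0), [-0.1, 0.33, 1.57, -0.16, 0.92, -1.12], [0.61, 0.06, 0.48])
(np.float64(40.0), np.float64(0.0), [0.0, 0.17, 1.87, -0.61, 0.55, -0.66], [0.49, 0.12, 0.44])
(np.float64(50.0
[... 1792 characters left out ...]
0.37], [0.6, 0.27, 0.4])
(np.float64(60.0), np.float64(0.0), [0.31, 0.61, 1.46, -1.05, 1.42, 0.49], [0.59, 0.32, 0.35])
0.3
(np.float64(-10.0), np.float64(0.0), [-0.07, 0.79, 0.95, -0.03, 1.58, -1.76], [0.81, 0.06, 0.45])
(np.float64(0.0), np.float64(0.0), [-0.09, 0.62, 1.17, -0.0, 1.35, -1.78], [0.74, 0.05, 0.47])
(np.float64(20.0), np.float64(0.0), [-0.14, 0.32, 1.58, 0.11, 0.9, -1.89], [0.61, 0.03, 0.48])
(np.float64(40.0), np.float64(0.0), [-0.21, 0.1, 1.95, 0.48, 0.47, -2.26], [0.48, 0.02, 0.44])
(np.float64(50.0), np.float64(0.0), [-0.26, 0.03, 2.11, 1.07, 0.33, -2.87], [0.42, 0.01, 0.4])
(np.float64(60.0), np.float64(0.113), [-0.28, -0.02, 2.19, 1.34, 0.32, -3.12], [0.39, 0.01, 0.39])
```

Run:
```python
from ik import *
v=[.585,.0508,-.1775]; O=W(v,(62,0,76))
az=np.pi/2-.1775;q0=np.array([-.26,.45,1.42,0,1.27,-.3]);h=np.array([np.cos(az),np.sin(az),0])
for th in np.radians([-10,0,20,40,50,55,60,65]):
    R=chute(az,th);m=O-h*.014+[0,0,.008]
    t=tcp_for_mouth(m,R);q0,e=ik(t,R,q0);print(np.degrees(th).round(),e.round(4),q0.round(2).tolist(),fk(q0)[2].round(2).tolist(),t.round(3))
```

```text
-10.0 0.0 [-0.39, 0.39, 1.54, 0.18, 1.25, -0.27] [0.62, -0.12, 0.45] [ 0.627 -0.067  0.132]
0.0 0.0 [-0.28, 0.37, 1.52, 0.0, 1.24, -0.1] [0.63, -0.06, 0.47] [ 0.629 -0.058  0.148]
20.0 0.0 [-0.06, 0.42, 1.44, -0.36, 1.33, 0.21] [0.65, 0.08, 0.48] [ 0.633 -0.031  0.173]
40.0 0.0 [0.13, 0.57, 1.32, -0.66, 1.51, 0.44] [0.68, 0.21, 0.44] [0.639 0.002 0.188]
50.0 0.0 [0.21, 0.67, 1.25, -0.79, 1.62, 0.51] [0.69, 0.27, 0.4] [0.643 0.021 0.19 ]
55.0 0.0 [0.24, 0.73, 1.21, -0.85, 1.68, 0.54] [0.69, 0.29, 0.38] [0.644 0.03  0.19 ]
60.0 0.0 [0.27, 0.78, 1.17, -0.91, 1.74, 0.56] [0.7, 0.32, 0.35] [0.646 0.039 0.19 ]
65.0 0.0 [0.3, 0.84, 1.12, -0.97, 1.79, 0.57] [0.7, 0.34, 0.33] [0.647 0.048 0.188]
```

apply_moves([
  {"x": 0.1, "y": 4, "z": 0, "ax": 0, "ay": 0, "az": 0, "grip": 0},
  {"x": 0.1, "y": 8, "z": 0, "ax": 0, "ay": 0, "az": 0, "grip": 0},
  {"x": 0.1, "y": 10.7, "z": 0, "ax": 0, "ay": 0, "az": 0, "grip": 0},
  {"x": 0.1, "y": 10.7, "z": 0, "ax": 0, "ay": 0, "az": 0, "grip": 0},
])

```text
time_s: 13.4
eef_pos: [0.5133, -0.2488, 0.0951]
eef_rot: [0.708, -0.706, 0.015, -0.012]
wrist_force: [1.2, -1.3, 0.6]
opening: 1.001
```

Run:
```python
from fit import *
log();look("8")
s=cv2.imread("pics/side8.png");t=cv2.imread("pics/top8.png")
goto([.514,-.25,.070],down(-.036))
cv2.imwrite("pics/crop8.png",cv2.resize(s[290:410,240:400],(640,480),interpolation=cv2.INTER_CUBIC))
```

```text
xyz cm [-0.14  2.83  0.04] rotvec [ 0.0014 -0.0023  0.0009] t 13.5
```

View pics/crop8.png

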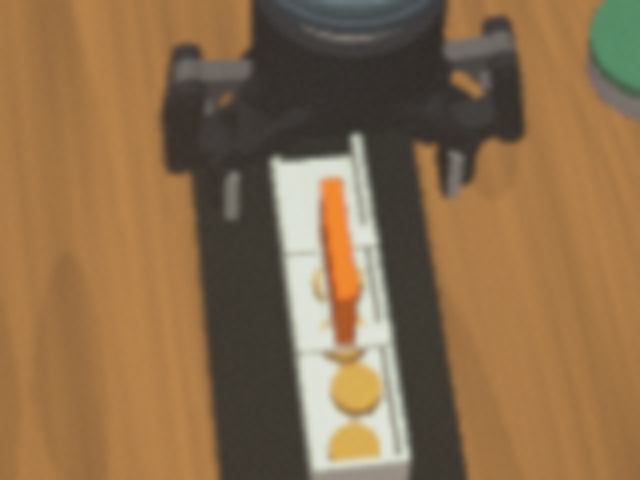

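Run:
```python
from h import *
print(proj("side",[.469,-.249,.083]),proj("side",[.557,-.249,.083]), proj("side",[.514,-.25,.083]))
```

```text
[298.48094761 350.30503539] [348.19388896 343.81280649] [324.09746251 347.48443672]
```

apply_moves([
  {"x": -0.05, "y": 1.4, "z": 0, "ax": 0, "ay": 0, "az": 0, "grip": 0},
  {"x": -0.05, "y": 2.6, "z": 0, "ax": 0, "ay": 0, "az": 0, "grip": 0},
  {"x": -0.05, "y": 2.6, "z": 0, "ax": 0, "ay": 0, "az": 0, "grip": 0},
  {"x": -0.05, "y": 2.6, "z": 0, "ax": 0, "ay": 0, "az": 0, "grip": 0.5},
  {"x": -0.05, "y": 2.6, "z": 0, "ax": 0, "ay": 0, "az": 0, "grip": 1},
  {"x": -0.05, "y": 2.6, "z": 0, "ax": 0, "ay": 0, "az": 0, "grip": 1},
  {"x": -0.05, "y": 2.6, "z": 0, "ax": 0, "ay": 0, "az": 0, "grip": 1},
  {"x": -0.05, "y": 2.6, "z": 0, "ax": 0, "ay": 0, "az": 0, "grip": 1},
  {"x": -0.05, "y": 2.6, "z": 0, "ax": 0, "ay": 0, "az": 0, "grip": 1},
])

```text
time_s: 14.62
eef_pos: [0.5149, -0.2505, 0.0726]
eef_rot: [-0.706, 0.708, -0.013, 0.014]
wrist_force: [-2.6, 0.6, 4.9]
opening: 0.082
```

Run:
```python
from fit import *
log();look("9");p,R,o=tool();print(p,R.as_matrix().round(3),o["wrist_force"],o["opening"])
s=cv2.imread("pics/side9.png")
cv2.imwrite("pics/crop9.png",cv2.resize(s[290:410,240:400],(640,480),interpolation=cv2.INTER_CUBIC))
```

```text
[ 0.51491651 -0.25044095  0.07257321] [[ 0.999  0.001  0.038]
 [-0.038 -0.002  0.999]
 [ 0.001 -1.    -0.001]] [-1.78480963  1.46758902  5.53555918] 0.08134022329948568
```

View pics/crop9.png

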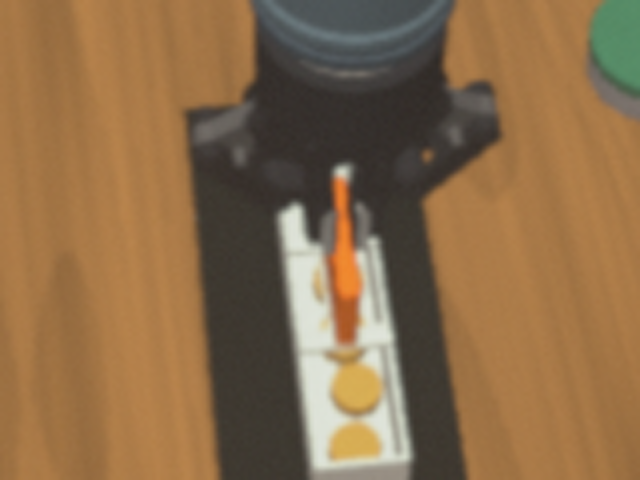

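apply_moves([
  {"x": 0, "y": -1, "z": 0, "ax": 0, "ay": 0, "az": 0, "grip": 1},
  {"x": 0, "y": -3, "z": 0, "ax": 0, "ay": 0, "az": 0, "grip": 1},
  {"x": 0, "y": -6, "z": 0, "ax": 0.03, "ay": 0, "az": 0, "grip": 1},
  {"x": 0, "y": -9, "z": 0, "ax": 0.06, "ay": 0, "az": 0, "grip": 1},
  {"x": 0, "y": -11, "z": 0, "ax": 0.1, "ay": 0, "az": 0, "grip": 1},
  {"x": 0, "y": -12, "z": 0, "ax": 0.1, "ay": 0, "az": 0, "grip": 1},
  {"x": 0, "y": -12, "z": 0, "ax": 0.1, "ay": 0, "az": 0, "grip": 1},
])

```text
time_s: 15.6
eef_pos: [0.5149, -0.2503, 0.1927]
eef_rot: [0.741, -0.672, 0.012, -0.015]
wrist_force: [0.1, 0.7, -4.6]
opening: 0.078
```

Run:
```python
from ik import *
log();look("10");p,R,o=tool();print(o["q"].round(3),o["wrist_force"],o["torque"])
s=cv2.imread("pics/side10.png");t=cv2.imread("pics/top10.png")
cv2.imwrite("pics/crop10.png",np.hstack([cv2.resize(s[230:410,220:400],(400,400)),cv2.resize(t[180:310,360:490],(400,400))]))
v=[.585,.0508,-.1775]; O=W(v,(62,0,76));az=np.pi/2-.1775;h=np.array([np.cos(az),np.sin(az),0])
mo=np.array([0,.0666,.085])
m=O-h*.014+[0,0,.05];R=chute(az,-.1);t=tcp_for_mouth(m,R,mo);print(t);goto(t,R)
```

```text
[-0.705  0.235  1.613  0.079  1.357 -0.686] [ 0.14250577  0.35799742 -4.5305892 ] [-0.14236687  0.02313668 -0.01762685]
[ 0.62744648 -0.0637183   0.18378144]
xyz cm [10.61  2.63 18.83] rotvec [ 0.0009  0.1388 -0.0145] t 15.7
```

View pics/crop10.png

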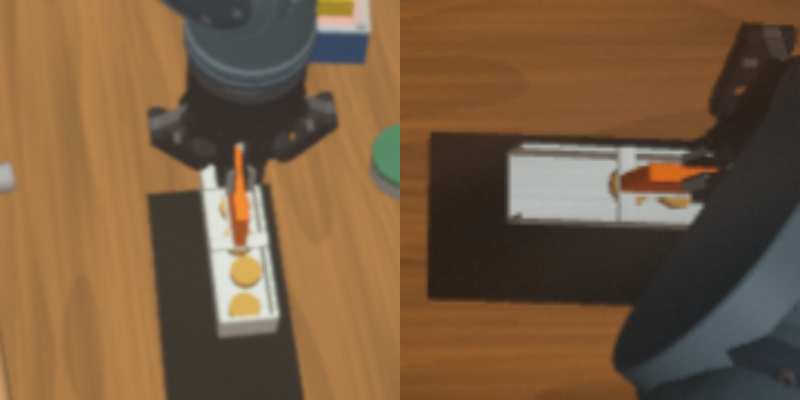

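```bash
python3 - <<'E'
from ik import *
p,R,o=tool()
for n in("top","side"):
  for L in [(18,.0666,.085),(-18,.0666,.085),(21,.0406,.085),(-21,.0406,.085),(21,.0406,-.085),(-21,.0406,-.085)]:
    X=p+R.apply([L[0]/1000,L[1],L[2]]);q=proj(n,X);print(n,L,q.round(1),"crop",((q-[360,180])*400/130+[400,0]).round() if n=="top" else ((q-[220,230])*400/180).round())
E
python3 - <<'E'
import cv2,numpy as np
s=cv2.imread("pics/side10.png");t=cv2.imread("pics/top10.png")
cv2.imwrite("pics/crop10b.png",np.hstack([cv2.resize(s[300:390,300:360],(400,600),interpolation=2),cv2.resize(t[215:265,390:440],(400,400),interpolation=2)[:,:].repeat(1,0) if 0 else cv2.resize(t[215:275,385:425],(400,600),interpolation=2)]))
E
```

```text
top (18, 0.0666, 0.085) [394.5 230.3] crop [506. 155.]
top (-18, 0.0666, 0.085) [394.5 250.6] crop [506. 217.]
top (21, 0.0406, 0.085) [398.6 226.6] crop [519. 143.]
top (-21, 0.0406, 0.085) [398.5 250.9] crop [519. 218.]
top (21, 0.0406, -0.085) [492.4 230.5] crop [807. 155.]
top (-21, 0.0406, -0.085) [492.9 254.2] crop [809. 228.]
side (18, 0.0666, 0.085) [328.5 287.1] crop [241. 127.]
side (-18, 0.0666, 0.085) [308.3 288.9] crop [196. 131.]
side (21, 0.0406, 0.085) [330.8 279.6] crop [246. 110.]
side (-21, 0.0406, 0.085) [306.8 281.7] crop [193. 115.]
side (21, 0.0406, -0.085) [344.4 371.6] crop [277. 315.]
side (-21, 0.0406, -0.085) [318.2 374.3] crop [218. 321.]
```

View pics/crop10b.png

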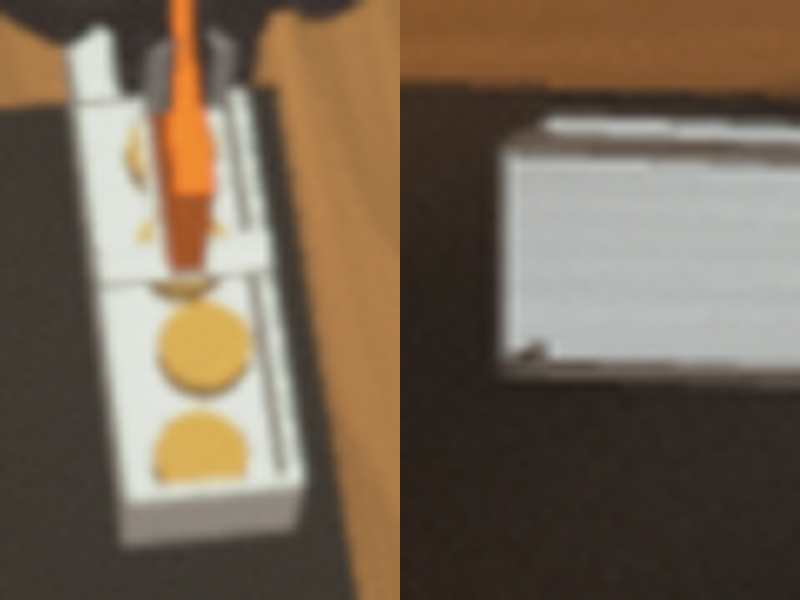

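apply_moves([
  {"x": 0.5, "y": 0, "z": 0.8, "ax": 0, "ay": 0.01, "az": 0, "grip": 1},
  {"x": 1.7, "y": 0, "z": 3, "ax": 0, "ay": 0.03, "az": 0, "grip": 1},
  {"x": 3.5, "y": 0, "z": 6, "ax": 0, "ay": 0.05, "az": 0, "grip": 1},
  {"x": 5.5, "y": 0.5, "z": 9.5, "ax": 0, "ay": 0.08, "az": 0, "grip": 1},
  {"x": 7.5, "y": 1, "z": 13, "ax": 0, "ay": 0.11, "az": -0.01, "grip": 1},
  {"x": 9, "y": 1.8, "z": 16, "ax": 0, "ay": 0.13, "az": -0.01, "grip": 1},
  {"x": 10.2, "y": 2.4, "z": 18.2, "ax": 0, "ay": 0.139, "az": -0.014, "grip": 1},
  {"x": 10.6, "y": 2.6, "z": 18.8, "ax": 0, "ay": 0.139, "az": -0.014, "grip": 1},
  {"x": 10.6, "y": 2.6, "z": 18.8, "ax": 0, "ay": 0.139, "az": -0.014, "grip": 1},
])

```text
time_s: 16.82
eef_pos: [0.6271, -0.0636, 0.1834]
eef_rot: [0.738, -0.669, 0.06, -0.065]
wrist_force: [-0.4, 0.7, -4.2]
opening: 0.079
```

Run:
```python
from ik import *
log();look("11");p,R,o=tool();print(o["q"].round(3),p)
s=cv2.imread("pics/side11.png");t=cv2.imread("pics/top11.png")
cv2.imwrite("pics/crop11.png",np.hstack([cv2.resize(s[160:320,280:440],(400,400),interpolation=2),cv2.resize(t[130:250,240:360],(400,400),interpolation=2)]))
v=[.585,.0508,-.1775]; O=W(v,(62,0,76));az=np.pi/2-.1775;h=np.array([np.cos(az),np.sin(az),0])
mo=np.array([0,.0666,.085])
mm=p+R.apply(mo);d=mm-O;print("mouth rel opening along h, across, up",d@h,d@np.array([h[1],-h[0],0]),d[2])
q=o["q"]
for th,b,u in [(0,14,30),(15,14,14),(20,14,10),(25,14,9),(30,14,8),(35,14,8),(40,14,8),(45,14,8),(50,14,8),(55,14,8),(60,14,8)]:
  Rt=chute(az,np.radians(th));t=tcp_for_mouth(O-h*b/1000+[0,0,u/1000],Rt,mo);print(th,end=" ");goto(t,Rt);q2,e=ik(t,Rt,q);print("   ",(q2-q).round(2),e);q=q2
```

```text
[-0.342  0.335  1.502  0.1    1.323 -0.19 ] [ 0.6270324  -0.06483559  0.18395755]
mouth rel opening along h, across, up -0.015252360371911857 -0.00019779085574139183 0.050050777720956355
0 xyz cm [0.02 1.2  0.62] rotvec [-0.0986 -0.0007 -0.0008] t 16.93
    [ 0.06  0.01  0.   -0.1  -0.03  0.09] 9.992007221626409e-15
15 xyz cm [0.02 1.03 2.66] rotvec [-0.3604 -0.0006 -0.0009] t 16.93
    [ 0.17  0.04 -0.04 -0.27  0.03  0.24] 2.220446049250313e-15
20 xyz cm [0.02 0.97 3.45] rotvec [-0.4477 -0.0006 -0.001 ] t 16.93
    [ 0.05  0.03 -0.02 -0.09  0.03  0.07] 1.1102230246251565e-15
25 xyz cm [0.02 0.69 4.3 ] rotvec [-5.35e-01 -5.00e-04 -1.00e-03] t 16.93
    [ 0.05  0.03 -0.03 -0.08  0.04  0.07] 2.220446049250313e-15
30 xyz cm [0.02 0.49 5.19] rotvec [-6.222e-01 -5.000e-04 -1.000e-03] t 16.93
    [ 0.05  0.04 -0.03 -0.08  0.04  0.06] 9.298117831235684e-16
35 xyz cm [0.02 0.27 6.1 ] rotvec [-7.095e-01 -5.000e-04 -1.100e-03] t 16.93
    [ 0.05  0.04 -0.03 -0.07  0.05  0.05] 1.1102230246251565e-15
40 xyz cm [0.02 0.12 7.03] rotvec [-7.968e-01 -4.000e-04 -1.100e-03] t 16.93
    [ 0.04  0.04 -0.03 -0.07  0.05  0.05] 3.4954678040932663e-16
45 xyz cm [0.01 0.06 7.97] rotvec [-8.84e-01 -4.00e-04 -1.10e-03] t 16.93
    [ 0.04  0.05 -0.04 -0.07  0.05  0.04] 2.220446049250313e-15
50 xyz cm [0.01 0.08 8.91] rotvec [-9.713e-01 -3.000e-04 -1.100e-03] t 16.93
    [ 0.04  0.05 -0.04 -0.06  0.06  0.03] 2.7755575615628914e-16
55 xyz cm [0.01 0.18 9.85] rotvec [-1.0586e+00 -3.0000e-04 -1.1000e-03] t 16.93
    [ 0.03  0.06 -0.04 -0.06  0.06  0.03] 1.1102230246251565e-15
60 xyz cm [1.000e-02 3.700e-01 1.077e+01] rotvec [-1.1458e+00 -2.0000e-04 -1.2000e-03] t 16.93
    [ 0.03  0.06 -0.04 -0.06  0.06  0.02] 1.2007755900711459e-14
```

View pics/crop11.png

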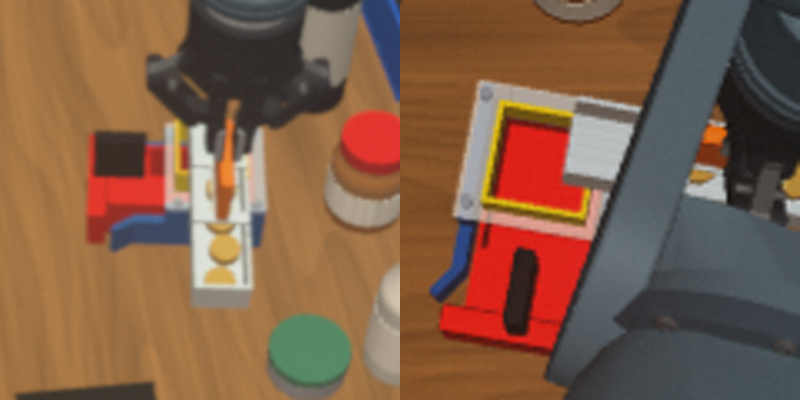

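apply_moves([
  {"x": 0, "y": 0.6, "z": 0.3, "ax": -0.05, "ay": 0, "az": 0, "grip": 1},
  {"x": 0, "y": 1.2, "z": 0.6, "ax": -0.1, "ay": 0, "az": 0, "grip": 1},
  {"x": 0, "y": 1.15, "z": 1.6, "ax": -0.22, "ay": 0, "az": 0, "grip": 1},
  {"x": 0, "y": 1.05, "z": 2.65, "ax": -0.36, "ay": 0, "az": 0, "grip": 1},
  {"x": 0, "y": 0.95, "z": 3.45, "ax": -0.447, "ay": 0, "az": 0, "grip": 1},
  {"x": 0, "y": 0.95, "z": 3.45, "ax": -0.447, "ay": 0, "az": 0, "grip": 1},
])

```text
time_s: 17.68
eef_pos: [0.6332, -0.0287, 0.1774]
eef_rot: [-0.572, 0.815, -0.073, 0.05]
wrist_force: [0.8, -0.2, -5.6]
opening: 0.075
```

Run:
```python
from ik import *
log();look("12");p,R,o=tool();print(o["q"].round(3),o["wrist_force"])
s=cv2.imread("pics/side12.png");t=cv2.imread("pics/top12.png")
cv2.imwrite("pics/crop12.png",np.hstack([cv2.resize(s[160:280,310:430],(400,400),interpolation=2),cv2.resize(t[130:250,240:360],(400,400),interpolation=2)]))
v=[.585,.0508,-.1775]; O=W(v,(62,0,76));az=np.pi/2-.1775;h=np.array([np.cos(az),np.sin(az),0])
mo=np.array([0,.0666,.085])
mm=p+R.apply(mo);d=mm-O;print("mouth rel opening along h, across, up",d@h,d@np.array([h[1],-h[0],0]),d[2])
for th,b,u in [(25,14,9),(30,14,8),(35,14,8),(40,14,8),(45,14,8),(50,14,8),(55,14,8),(60,14,8)]:
  Rt=chute(az,np.radians(th));t=tcp_for_mouth(O-h*b/1000+[0,0,u/1000],Rt,mo);print(th,end=" ");goto(t,Rt)
```

```text
[-0.06   0.419  1.44  -0.354  1.341  0.21 ] [-0.26321386  0.15597477 -3.76146992]
mouth rel opening along h, across, up -0.01450050190408101 -0.0001630809026593074 0.010309521241350525
25 xyz cm [ 0.01 -0.63  0.72] rotvec [-0.0895 -0.0009 -0.0016] t 17.77
30 xyz cm [ 0.01 -1.19  1.43] rotvec [-0.1768 -0.0008 -0.0016] t 17.77
35 xyz cm [ 0.01 -1.79  2.16] rotvec [-0.2641 -0.0007 -0.0016] t 17.77
40 xyz cm [ 0.01 -2.32  2.94] rotvec [-0.3513 -0.0007 -0.0017] t 17.77
45 xyz cm [ 0.01 -2.78  3.76] rotvec [-0.4386 -0.0006 -0.0017] t 17.77
50 xyz cm [ 0.01 -3.17  4.62] rotvec [-5.259e-01 -5.000e-04 -1.700e-03] t 17.77
55 xyz cm [ 0.   -3.48  5.51] rotvec [-6.131e-01 -4.000e-04 -1.700e-03] t 17.77
60 xyz cm [ 0.   -3.71  6.42] rotvec [-7.004e-01 -4.000e-04 -1.800e-03] t 17.77
```

View pics/crop12.png

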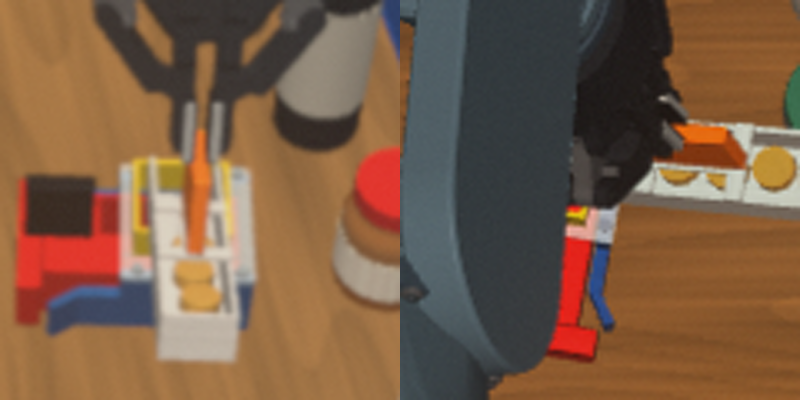

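apply_moves([
  {"x": 0, "y": -0.6, "z": 0.7, "ax": -0.09, "ay": 0, "az": 0, "grip": 1},
  {"x": 0, "y": -1.2, "z": 1.4, "ax": -0.177, "ay": 0, "az": 0, "grip": 1},
  {"x": 0, "y": -1.8, "z": 2.15, "ax": -0.264, "ay": 0, "az": 0, "grip": 1},
  {"x": 0, "y": -2.3, "z": 2.95, "ax": -0.351, "ay": 0, "az": 0, "grip": 1},
  {"x": 0, "y": -2.8, "z": 3.75, "ax": -0.439, "ay": 0, "az": 0, "grip": 1},
  {"x": 0, "y": -3.15, "z": 4.6, "ax": -0.526, "ay": 0, "az": 0, "grip": 1},
  {"x": 0, "y": -3.5, "z": 5.5, "ax": -0.613, "ay": 0, "az": 0, "grip": 1},
  {"x": 0, "y": -3.7, "z": 6.4, "ax": -0.7, "ay": 0, "az": 0, "grip": 1},
  {"x": 0, "y": -3.7, "z": 6.4, "ax": -0.7, "ay": 0, "az": 0, "grip": 1},
  {"x": 0, "y": -3.7, "z": 6.4, "ax": -0.7, "ay": 0, "az": 0, "grip": 1},
  {"x": 0, "y": -3.7, "z": 6.4, "ax": -0.7, "ay": 0, "az": 0, "grip": 1},
  {"x": 0, "y": -3.7, "z": 6.4, "ax": -0.7, "ay": 0, "az": 0, "grip": 1},
])

```text
time_s: 19.27
eef_pos: [0.6465, 0.0401, 0.192]
eef_rot: [-0.259, 0.962, -0.087, 0.024]
wrist_force: [0.5, -0.1, -2.7]
opening: 0.075
```

Run:
```python
from ik import *
log();look("13");p,R,o=tool();print(o["q"].round(3),o["wrist_force"])
s=cv2.imread("pics/side13.png");t=cv2.imread("pics/top13.png")
cv2.imwrite("pics/crop13.png",np.hstack([cv2.resize(s[120:260,300:440],(400,400),interpolation=2),cv2.resize(t[130:250,240:360],(400,400),interpolation=2)]))
v=[.585,.0508,-.1775]; O=W(v,(62,0,76));az=np.pi/2-.1775;h=np.array([np.cos(az),np.sin(az),0])
mo=np.array([0,.0666,.085])
mm=p+R.apply(mo);d=mm-O;print("mouth rel opening along h, across, up",d@h,d@np.array([h[1],-h[0],0]),d[2])
```

```text
[ 0.275  0.785  1.161 -0.909  1.741  0.558] [-0.16122428 -0.01335701 -2.94180574]
mouth rel opening along h, across, up -0.014392395188729873 0.00011265486229590216 0.008593043870358183
```

View pics/crop13.png

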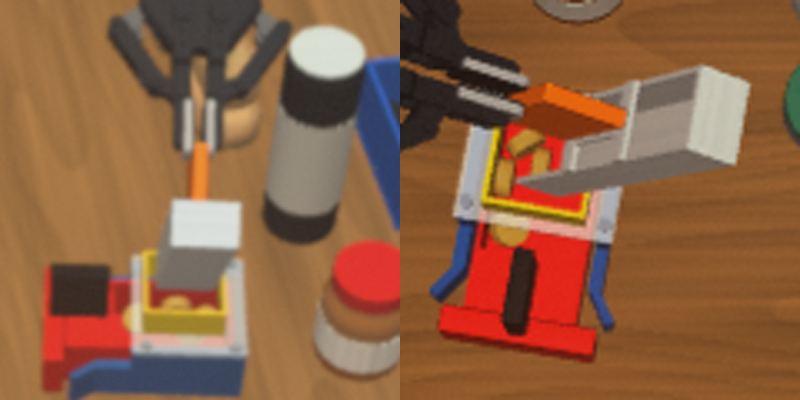

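Run:
```python
from ik import *
v=[.585,.0508,-.1775]; O=W(v,(62,0,76));az=np.pi/2-.1775;h=np.array([np.cos(az),np.sin(az),0])
mo=np.array([0,.0666,.085]);q=tool()[2]["q"]
for th,b,u in [(60,14,30),(52,14,45),(44,14,50),(36,14,50),(28,20,50),(20,25,50),(12,30,50),(4,35,50),(0,40,50)]:
  Rt=chute(az,np.radians(th));t=tcp_for_mouth(O-h*b/1000+[0,0,u/1000],Rt,mo);print(th,end=" ");goto(t,Rt)
t=cv2.imread("pics/top13.png");cv2.imwrite("pics/crop13b.png",cv2.resize(t[155:215,255:335],(800,600),interpolation=2))
```

```text
60 xyz cm [-0.02 -1.12 -1.82] rotvec [-0.0012 -0.0008 -0.0018] t 19.38
52 xyz cm [-0.01 -0.62 -3.97] rotvec [ 0.1384 -0.0009 -0.0018] t 19.38
44 xyz cm [-0.01  0.48 -5.07] rotvec [ 0.278  -0.001  -0.0017] t 19.38
36 xyz cm [-0.01  1.91 -5.53] rotvec [ 0.4176 -0.0011 -0.0016] t 19.38
28 xyz cm [-0.    3.91 -6.1 ] rotvec [ 0.5573 -0.0013 -0.0015] t 19.38
20 xyz cm [-0.    5.85 -6.41] rotvec [ 0.6969 -0.0014 -0.0015] t 19.38
12 xyz cm [ 0.    7.78 -6.5 ] rotvec [ 0.8365 -0.0015 -0.0014] t 19.38
4 xyz cm [ 0.01  9.68 -6.39] rotvec [ 0.9761 -0.0016 -0.0013] t 19.38
0 xyz cm [ 1.000e-02  1.082e+01 -6.390e+00] rotvec [ 1.046  -0.0017 -0.0012] t 19.38
```

View pics/crop13b.png

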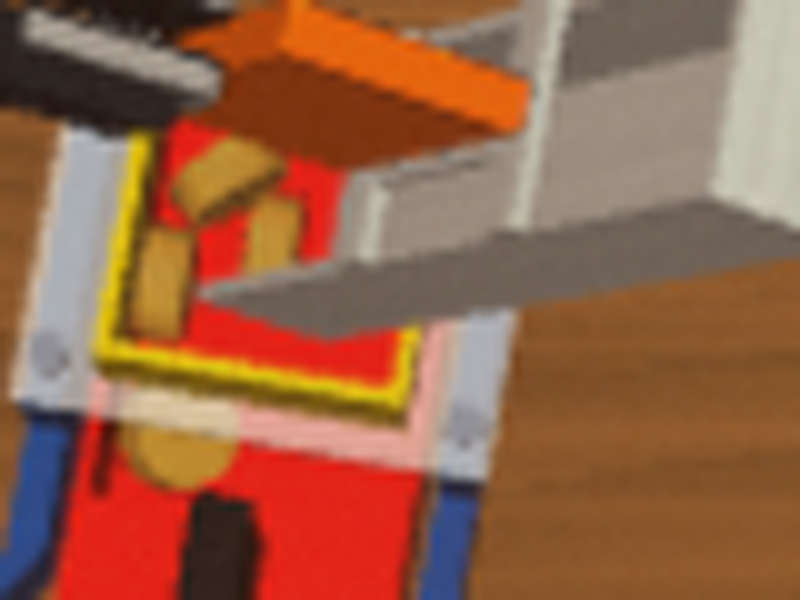

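apply_moves([
  {"x": 0, "y": -0.5, "z": -0.9, "ax": 0, "ay": 0, "az": 0, "grip": 1},
  {"x": 0, "y": -1.1, "z": -1.8, "ax": 0, "ay": 0, "az": 0, "grip": 1},
  {"x": 0, "y": -0.6, "z": -4, "ax": 0.138, "ay": 0, "az": 0, "grip": 1},
  {"x": 0, "y": 0.5, "z": -5.1, "ax": 0.278, "ay": 0, "az": 0, "grip": 1},
  {"x": 0, "y": 1.9, "z": -5.5, "ax": 0.418, "ay": 0, "az": 0, "grip": 1},
  {"x": 0, "y": 3.9, "z": -6.1, "ax": 0.557, "ay": 0, "az": 0, "grip": 1},
  {"x": 0, "y": 5.85, "z": -6.4, "ax": 0.697, "ay": 0, "az": 0, "grip": 1},
  {"x": 0, "y": 7.8, "z": -6.5, "ax": 0.836, "ay": 0, "az": 0, "grip": 1},
  {"x": 0, "y": 9.7, "z": -6.4, "ax": 0.976, "ay": 0, "az": 0, "grip": 1},
  {"x": 0, "y": 10.8, "z": -6.4, "ax": 1.046, "ay": 0, "az": 0, "grip": 1},
  {"x": 0, "y": 10.8, "z": -6.4, "ax": 1.046, "ay": 0, "az": 0, "grip": 1},
])

```text
time_s: 20.75
eef_pos: [0.6231, -0.0855, 0.1933]
eef_rot: [-0.704, 0.705, -0.065, 0.064]
wrist_force: [0.1, -0.2, -2.5]
opening: 0.079
```

Run:
```python
from ik import *
log();look("14");p,R,o=tool();print(o["q"].round(3),o["wrist_force"],p)
s=cv2.imread("pics/side14.png");t=cv2.imread("pics/top14.png")
cv2.imwrite("pics/crop14.png",np.hstack([cv2.resize(s[160:320,280:440],(400,400),interpolation=2),cv2.resize(t[150:230,240:320],(400,400),interpolation=2)]))
goto([.5149,-.2504,.16],chute(1.533,0));goto([.5149,-.2504,.0726],chute(1.533,0))
```

```text
[-0.32   0.325  1.491 -0.002  1.325 -0.14 ] [ 0.2105687   0.67959001 -3.28243933] [ 0.62385838 -0.08309794  0.19351462]
xyz cm [ -7.74   3.38 -18.4 ] rotvec [ 0.0016 -0.1416 -0.0002] t 20.85
xyz cm [ -7.74  12.12 -18.39] rotvec [ 0.0016 -0.1416 -0.0002] t 20.85
```

View pics/crop14.png

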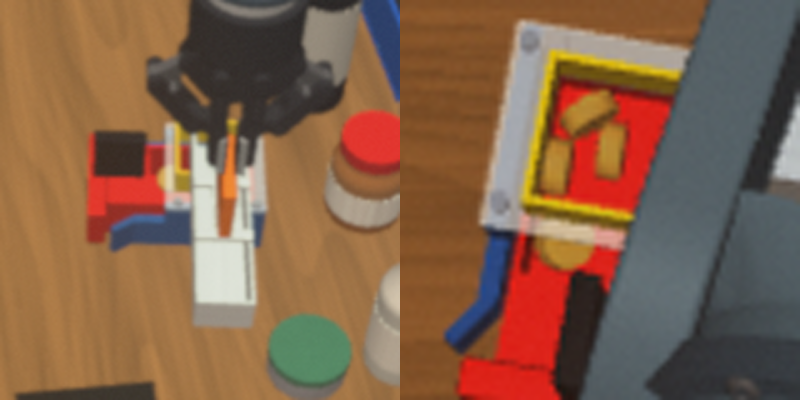

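apply_moves([
  {"x": -1.5, "y": 0, "z": -3.5, "ax": 0, "ay": -0.03, "az": 0, "grip": 1},
  {"x": -3.5, "y": 0.5, "z": -8, "ax": 0, "ay": -0.06, "az": 0, "grip": 1},
  {"x": -5.5, "y": 1.5, "z": -13, "ax": 0, "ay": -0.1, "az": 0, "grip": 1},
  {"x": -7, "y": 2.5, "z": -17, "ax": 0, "ay": -0.13, "az": 0, "grip": 1},
  {"x": -7.7, "y": 4, "z": -18.4, "ax": 0, "ay": -0.142, "az": 0, "grip": 1},
  {"x": -7.7, "y": 7, "z": -18.4, "ax": 0, "ay": -0.142, "az": 0, "grip": 1},
  {"x": -7.7, "y": 9.5, "z": -18.4, "ax": 0, "ay": -0.142, "az": 0, "grip": 1},
  {"x": -7.7, "y": 11, "z": -18.4, "ax": 0, "ay": -0.142, "az": 0, "grip": 1},
  {"x": -7.7, "y": 11, "z": -18.4, "ax": 0, "ay": -0.142, "az": 0, "grip": 1},
])

```text
time_s: 21.98
eef_pos: [0.5152, -0.2493, 0.0831]
eef_rot: [-0.707, 0.707, -0.013, 0.012]
wrist_force: [0.4, 0.3, -2.8]
opening: 0.076
```

Run:
```python
from ik import *
log();p,R,o=tool();print(o["wrist_force"],p)
goto([.5149,-.2504,.0726],chute(1.533,0))
```

```text
[ 0.35816617  0.32065359 -2.77597877] [ 0.51515926 -0.24929339  0.08309723]
xyz cm [-0.02  1.05 -0.11] rotvec [ 0.0008  0.0024 -0.0022] t 21.98
```

apply_moves([
  {"x": 0, "y": 0.5, "z": 0, "ax": 0, "ay": 0, "az": 0, "grip": 1},
  {"x": 0, "y": 0.9, "z": -0.1, "ax": 0, "ay": 0, "az": 0, "grip": 1},
  {"x": 0, "y": 1.05, "z": -0.1, "ax": 0, "ay": 0, "az": 0, "grip": 1},
  {"x": 0, "y": 1.05, "z": -0.1, "ax": 0, "ay": 0, "az": 0, "grip": 1},
])

```text
time_s: 22.48
eef_pos: [0.5152, -0.2506, 0.0728]
eef_rot: [-0.707, 0.707, -0.013, 0.012]
wrist_force: [0.5, 0.2, -3.1]
opening: 0.082
```

apply_moves([
  {"x": 0, "y": 0.1, "z": 0, "ax": 0, "ay": 0, "az": 0, "grip": 1},
  {"x": 0, "y": 0.1, "z": 0, "ax": 0, "ay": 0, "az": 0, "grip": 1},
])

```text
time_s: 22.72
eef_pos: [0.5155, -0.2506, 0.0727]
eef_rot: [-0.707, 0.707, -0.013, 0.012]
wrist_force: [-2.4, 2.0, 5.1]
opening: 0.082
```

Contact reached; release and rise.

apply_moves([
  {"x": 0, "y": 0, "z": 0, "ax": 0, "ay": 0, "az": 0, "grip": 0},
  {"x": 0, "y": 0, "z": 0, "ax": 0, "ay": 0, "az": 0, "grip": 0},
  {"x": 0, "y": 0, "z": 0, "ax": 0, "ay": 0, "az": 0, "grip": 0},
  {"x": 0, "y": 0, "z": 0, "ax": 0, "ay": 0, "az": 0, "grip": 0},
  {"x": 0, "y": -2, "z": 0, "ax": 0, "ay": 0, "az": 0, "grip": 0},
  {"x": 0, "y": -6, "z": 0, "ax": 0, "ay": 0, "az": 0, "grip": 0},
  {"x": 0, "y": -11, "z": 0, "ax": 0, "ay": 0, "az": 0, "grip": 0},
  {"x": 0, "y": -15, "z": 0, "ax": 0, "ay": 0, "az": 0, "grip": 0},
  {"x": -5, "y": -15, "z": -5, "ax": 0, "ay": 0, "az": 0, "grip": 0},
  {"x": -10, "y": -15, "z": -10, "ax": 0, "ay": 0, "az": 0, "grip": 0},
  {"x": -15, "y": -15, "z": -15, "ax": 0, "ay": 0, "az": 0, "grip": 0},
  {"x": -15, "y": -15, "z": -15, "ax": 0, "ay": 0, "az": 0, "grip": 0},
])

```text
time_s: 24.22
eef_pos: [0.358, -0.3971, 0.2232]
eef_rot: [-0.706, 0.708, -0.014, 0.013]
wrist_force: [0.3, -0.3, -0.3]
opening: 0.997
```

Run:
```python
from h import *
look("15");p,R,o=tool();print(o["wrist_force"],p,o["dq"].round(3))
s=cv2.imread("pics/side15.png");t=cv2.imread("pics/top15.png")
r=lambda a:cv2.resize(a,(400,300),interpolation=2)
cv2.imwrite("pics/crop15.png",np.vstack([np.hstack([r(t),r(s)]),np.hstack([r(t[150:240,230:350]),r(s[190:265,300:400])])]))
cv2.imwrite("pics/crop15b.png",np.hstack([r(t[205:310,360:500]),r(s[305:425,250:410])]))
```

```text
[0.25694902 0.82078864 0.70488049] [ 0.35852145 -0.39684798  0.22313035] [ 0.057 -0.001  0.003  0.025  0.007  0.037]
```

View pics/crop15.png

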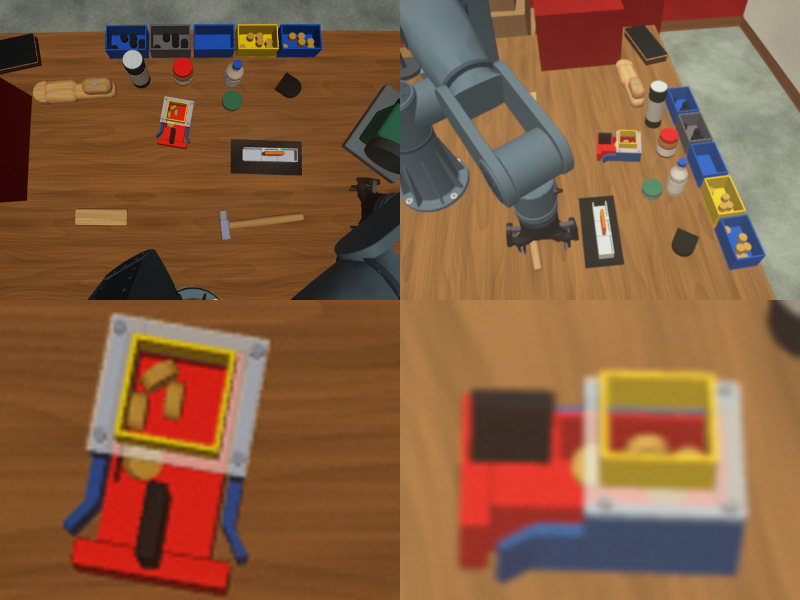

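View pics/crop15b.png

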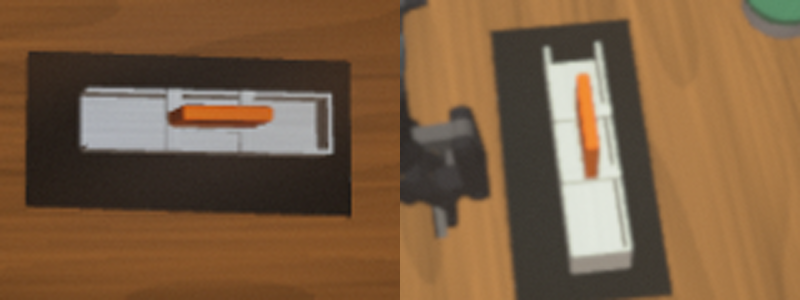

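```bash
python3 -c "
from bench import ticket
print(ticket.hand_in())"
```

```text
the job is handed in; nothing more can be done
None
```

The job is done and handed in at about 24 s of the 72 s allowed.

- **Drawer:** I turned it end for end and slid its narrow end in until it met the stop at about 15 N. In the last picture its flange corners are within about 1 pixel of the computed home position.
- **Studs:** I carried the chute by its grip and tilted it to 60° over the yellow opening. All four studs show in the drawer: one lies flat and three stand on edge.
- **Chute:** It is empty and lies flat on the black mat where it started. The gripper is open and clear of everything.
- **Other things on the bench:** They look unmoved in the last overview pictures; I did not measure their positions again.

**Checks that disagreed:**
- The networks' stereo measurements failed for the feeder opening, the mat, and the drawer once it was home. I used fits of known corners instead, most of which agreed to about 1 pixel.
- Before the chute grasp, the fingertips showed about 5 pixels off their computed position. The grasp held straight all the same.

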